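Tighten the polisher's lock ring with the pin spanner

TASK

Tighten the brass lock ring on the glass polisher with the pin spanner: push both prongs fully into the ring's two holes, then turn the ring clockwise (seen from above) with them until it comes up against its stop, where the two white marks line up. Then lift the spanner out and lay it in the blue tray, prongs down, flat on the tray's floor. Leave the red pane, the yellow tin and the metal strips where they are.

Things in the scene. Friction and masses are not known exactly. Their poses are not given: they have to be found in the camera images.
- spanner: Loose steel pin spanner, about 0.3 kg, with a level bar 15 mm wide, 172 mm long (x = 0 to -172 mm; red grip x = -45 to -135, centre of mass near -67). Two prongs point down (-z) under the cross head (24 x 58 mm) at the origin end. Origin: midway between the prong tips, the level it stands on; z up, y through both prongs. Bar: underside 16 mm, top 34 mm above origin; head's underside 16 mm.
- prong_a (a point): Tip of the prong at y = +22 mm of the spanner. Each prong is a steel pin 8 mm in diameter, 16 mm long below the head, tapered to 5 mm over its last 3 mm.
- prong_b (a point): Tip of the prong at y = -22 mm of the spanner.
- heel (a point): Underside of the heel, a round foot 11 mm thick under the bar's free end, at x = -164 mm of the spanner. It is level with the prong tips, so the spanner stands level on a flat surface.
- polisher: Glass polisher fixed to the bench: round grey-blue base, 190 mm in diameter at the foot, with a dark flat disc 168 mm in diameter, top 56 mm above the bench. Only the lock ring stands above the disc, in its middle. Origin: centre of the foot, on the bench, z up. A white mark on the disc, beside the ring, shows where the ring's white mark stands when tight.
- lock_ring (a joint): How far the brass ring is turned clockwise seen from above, rad, 0 to 1.4. 1.4 is tight: a hard stop, white marks in line. It starts between 0.1 and 0.7, turns against a steady friction of about 0.3 N m, stays where it is left, and does not rise or sink.
- ring_top (a point): Centre of the brass ring's top face, on its upright turning axis; turns with it. The ring is about 76 mm in diameter and stands 24 mm above the disc, its top 80 mm above the bench. z up, y along the line through its two holes. The holes are alike: the spanner fits with its x along the ring's x or against it.
- hole_a (a point): Centre of the mouth of the pin hole at y = +22 mm of the ring, on its top face. Each hole is round, 11 mm in diameter and 18 mm deep; with the prongs fully in, the spanner's head lies on the ring's top and the prong tips are 16 mm below it.
- hole_b (a point): Centre of the mouth of the pin hole at y = -22 mm of the ring.
- tray: Shallow blue tool tray, fixed: 260 mm (x) by 140 mm (y) outside, 16 mm high, walls and floor 5 mm thick, open at the top, empty. Origin: centre of its underside on the bench.
- red_pane: Bystander: red glass pane in a metal frame, 64 x 114 x 6 mm, loose, lying flat. Origin: centre of its underside.
- tin: Bystander: low yellow tin, 60 mm in diameter, 45 mm high, loose. Origin: centre of its underside.
- strips: Bystander: two metal strips bundled together, 28 x 150 x 10 mm, loose, lying flat. Origin: centre of its underside.

How it is judged:
By the outcome, as a careful person would: the job done as asked, in the order asked, and still so for the second after the job is handed in, with the robot touching nothing.
It also fails if it takes over 64 s, if anything falls off the work surface, if the arm or the gripper's body presses on something with over 40 N, if the wrist force passes 120 N, or if a joint passes its speed limit or range.

ROBOT

A 6-joint arm with a two-finger parallel gripper is mounted at the origin on the work surface. World frame = base frame: x ahead of the robot, y to its left, z up, the work surface at z = 0. Lengths are in mm, angles in rad, forces in N, time in s.
With the tool pointing down it reaches from about 425 to 1125 mm from the base axis. Payload 14.9 kg.
Tool frame: the origin (TCP) lies at the very end of the fingers, on their centre line; the grasp point (between the pads) lies 19 mm behind it; z points along the fingers, y is the direction in which the jaws open and shut (so a half turn about z gives the same grasp; the last joint's range is limited). The gripper opens to 91 mm and grips with 3 to 60 N. Pads are 32 mm wide; open, the fingers measure 118 mm over their backs; the gripper's body (76 mm by 178 mm) begins 60 mm behind the grasp point.
Start: joints at [1.211, 0.379, 1.734, -0, 1.028, -0.033], TCP at [224.717, 662.963, 213.932] pointing down, gripper open.
Joint ranges: [-2.77, 2.77], [-0.74, 2.19], [0, 2.66], [-1.06, 4.2], [0.31, 2.87], [-3.08, 3.08]. Speed limits (rad/s): [1.89, 1.89, 2.39, 3.14, 3.14, 3.14].

INTERFACE

Orientations are given as a unit quaternion [w, x, y, z].
In Python, from plant import sensors, cams, r, nets gives the robot as it stands.
- The arm moves only by the tool play_rows, never from a script. Its argument "steps" is a list of rows, each a list of 3 entries, a list of its own where there are three numbers: the closure, from 0 (fully open) to 1 (shut), then the shift along the tool's x, y, z in m, then the turn about the tool's z in degrees. A call has exactly 5 rows; each row is the pose to reach, as a shift and turn from the pose commanded when the call began, along the tool's axes at that moment; what a row does not reach only later rows make up. A row lasts 1/10 s, in which the tool goes at most 50 mm and 8.59 degrees, less where a joint would pass 70% of its speed; a pose out of reach is approached as far as the arm can. A call with a gripper value outside its range is refused whole. The fingers move at their own pace and stop on an object; the grip force is fixed at half the most. Time passes only in rows, so rows that repeat a pose let the fingers close, or fill a call up. It gives the time, the measured TCP pose, the force and the opening at its end, in the units of the state.
- sensors.sense(): the state, without advancing time (a new reading comes with each control period).
- cams.grab_frame(name): name is "side" or "top" or "wrist"; returns a dict with "frame" (384x512x3 uint8, red, green, blue), "z_map" (384x512 float32, mm along the optical axis (not along the pixel's ray), 0 where there is no reading), "fx", "fy", "cx", "cy" (pixels), "dist_coeffs" ([k1, k2, p1, p2, k3] as OpenCV has them; the pictures are not rectified), "xyz" and "orientation" of the camera in the world. Camera axes: x right, y down, z forward; pixel columns grow to the right and rows downward; lengths in mm; the calibration is good to about 2 mm. A picture is of the moment at which its call begins.
- r.sign_off(): hands the job in, once; it reports no verdict.
Trained networks look in a picture, given as the dict that the camera call returned (one of the last four; its "shot" number tells which), for a name from the list of things; names that differ only in an ending like _2 or _b are one class to them, and where a whole thing is asked for, a point or a joint stands for the part that bears it (a point fixed in the world has none). Each returns a list of dicts, best first, with "p" (0 to 1); they miss things now and then, are a little off and sometimes report something else, mostly with a low value. They report only what shows in the picture. A call takes as long as a camera call.
- nets.search_frame(name, picture): "bbox" ([left, top, right, bottom] in pixels, round what is visible of it).
- nets.regions_of(name, picture): "mask" (384x512 bool, what is visible of it) and "bbox" ([left, top, right, bottom] in pixels, round what is visible of it).
- nets.mark_of(name, picture): "xy" ([column, row] in pixels: a listed point, or the origin of a listed thing).
The state is a dict: "clock": time; "joint_positions": joint angles; "joint_velocities": joint speeds; "effort": joint torques, N m; "tcp_pos": TCP position; "orientation": TCP orientation; "contact_force": force on the tool from outside, world axes, zero at the start; "wrist_torque": the same for the moment, N m; "grip_width": finger opening in mm.
Only numpy, scipy, OpenCV 4.12 (cv2) and the standard library are available. Lean on these libraries where they do the work, as an engineer would, in place of code of your own. Each camera call takes 0.05 s, during which the arm holds its last target.

## Working session

There is one attempt and no reset: what is moved stays moved. The work goes in short steps, Python scripts to look and compute and a tool call to move; the robot and the scene stay as the last step left them, time stands still between calls to the robot, and variables do not carry over. Pictures are saved under pics/ and viewed, and the job is handed in when it is done.

Besides the shell and the picture viewer there is one more tool, called after "Emit:" by a JSON object that holds its "method" and its "body". play_rows: Moves the arm, as the interface text tells. Its arguments: {"type":"object","properties":{"steps":{"type":"array"}},"required":["steps"]}

```bash
ls; mkdir -p pics; cat > h.py <<'E'
import numpy as np, cv2, pickle
from scipy.spatial.transform import Rotation as R
from plant import sensors, cams, r, nets
def q2R(q): return R.from_quat([q[1],q[2],q[3],q[0]]).as_matrix()
def KD(p): return np.array([[p['fx'],0,p['cx']],[0,p['fy'],p['cy']],[0,0,1.]]),np.array(p['dist_coeffs'],float)
def ray(p,uv):
    K,D=KD(p); n=cv2.undistortPoints(np.array(uv,float).reshape(-1,1,2),K,D).reshape(-1,2)
    return np.c_[n,np.ones(len(n))]
def atz(p,uv,z):
    d=ray(p,uv)@q2R(p['orientation']).T; o=np.array(p['xyz'],float)
    return o+d*((z-o[2])/d[:,2])[:,None]
def deep(p,uv):
    uv=np.array(uv,float).reshape(-1,2); z=p['z_map'][np.round(uv[:,1]).astype(int),np.round(uv[:,0]).astype(int)]
    return np.array(p['xyz'])+(ray(p,uv)*z[:,None])@q2R(p['orientation']).T
def proj(p,X):
    Rm=q2R(p['orientation']); c=(np.array(X,float).reshape(-1,3)-np.array(p['xyz']))@Rm
    K,D=KD(p); return cv2.projectPoints(c,np.zeros(3),np.zeros(3),K,D)[0].reshape(-1,2)
def save(p,n): cv2.imwrite('pics/'+n+'.png',p['frame'][:,:,::-1])
E
python3 - <<'E'
from h import *
s=sensors.sense(); print(s)
for c in ['top','side','wrist']:
    p=cams.grab_frame(c); save(p,c+'0'); print(c,p['xyz'],p['orientation'],p['fx'],p['shot'])
    pickle.dump(p,open(c+'0.pkl','wb'))
    for n in ['spanner','prong_a','heel','polisher','ring_top','hole_a','tray','red_pane','tin','strips']:
        m=nets.mark_of(n,p); print(n,[(np.round(x['xy'],1).tolist(),round(x['p'],2)) for x in m[:3]])
E
```

```text
pics
{'clock': 0.0, 'joint_positions': array([ 1.21070565e+00,  3.79424593e-01,  1.73476954e+00, -1.76522590e-05,
        1.02848089e+00, -3.32762745e-02]), 'joint_velocities': array([-0.0016485 ,  0.00084702,  0.00136544, -0.00014545, -0.00034255,
       -0.00192685]), 'effort': array([-1.59407351e-03, -7.63768744e+01, -4.34351742e+01,  6.50798273e-02,
        4.26927977e-02, -9.73216174e-05]), 'tcp_pos': array([224.57618588, 662.58798647, 213.2826079 ]), 'orientation': array([-9.83458137e-05,  1.62676433e-01,  9.86679322e-01, -5.32228660e-04]), 'contact_force': array([ 0.41961138, -0.01412121, -0.3107045 ]), 'wrist_torque': array([ 0.00685939, -0.04733804, -0.00433241]), 'grip_width': 90.85922195536631}
top [ 393.34761953    3.23820309 1441.54249028] [ 0.04463295 -0.69930879  0.7123816  -0.0385691 ] 488.2905674858471 1
spanner [([165.4, 206.2], 0.68)]
prong_a [([168.6, 205.4], 0.88), ([154.4, 210.0], 0.57)]
heel [([180.6, 259.4], 0.66)]
polisher [([262.5, 185.0], 0.87)]
ring_top [([262.3, 179.4], 0.98)]
hole_a [([261.3, 186.0], 0.94), ([266.2, 173.6], 0.66)]
tray [([367.1, 207.1], 0.57)]
red_pane [([264.0, 245.3], 0.89)]
tin [([230.0, 128.5], 0.81)]
strips [([312.4, 119.2], 0.72)]
side [  41.72468003 -898.94555542  676.40019948] [-0.48063979  0.83555547 -0.23554616  0.12389695] 476.94695548547804 2
spanner [([198.5, 162.3], 0.83)]
prong_a [([203.1, 166.6], 0.85), ([192.3, 165.9], 0.69), ([296.4, 170.1], 0.33)]
heel [([152.1, 180.6], 0.76)]
polisher [([266.8, 200.2], 0.7)]
ring_top [([267.7, 174.4], 0.74)]
hole_a [([257.9, 176.4], 0.82), ([273.9, 175.4], 0.7)]
tray [([309.2, 275.1], 0.83)]
red_pane [([201.8, 220.9], 0.57)]
tin [([297.3, 169.4], 0.87)]
strips [([359.9, 207.0], 0.79)]
wrist [150.93731027 689.29136856 384.36206574] [0.11371339 0.80426294 0.57761645 0.08117644] 324.3035240896161 3
spanner []
prong_a []
heel []
polisher []
ring_top []
hole_a []
tray []
red_pane []
tin []
strips []
```

View pics/top0.png

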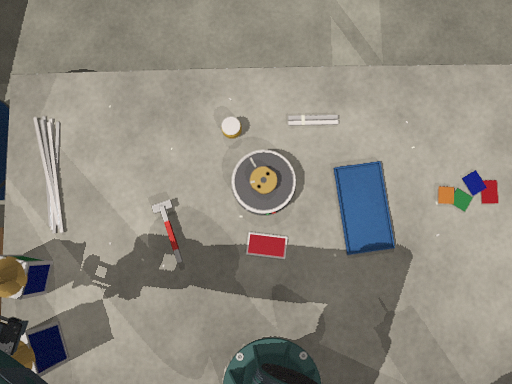

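View pics/side0.png

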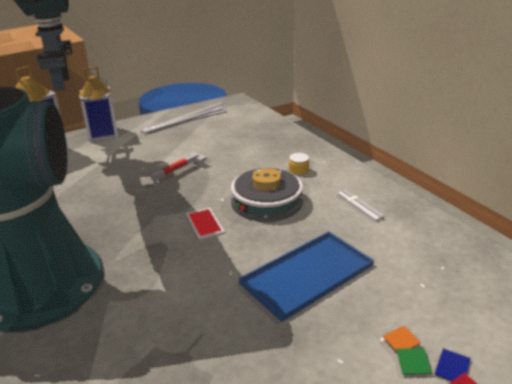

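View pics/wrist0.png

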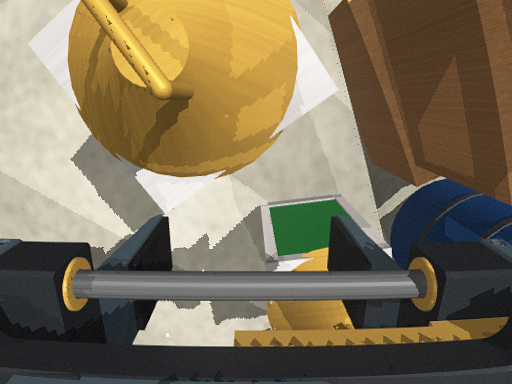

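```bash
python3 - <<'E'
from h import *
p=pickle.load(open('top0.pkl','rb'))
P=lambda n,uv,z:print(n,atz(p,uv,z).round(1).tolist(),deep(p,uv).round(1).tolist())
P('prongs/head',[[168.6,205.4],[154.4,210],[161.5,207.7]],34)
P('heel',[[180.6,259.4]],34)
P('ring',[[262.3,179.4]],80);P('holes',[[261.3,186],[266.2,173.6]],80)
P('pol',[[262.5,185]],0);P('tray',[[367.1,207.1]],0);P('pane',[[264,245.3]],0);P('tin',[[230,128.5]],0);P('strips',[[312.4,119.2]],0)
# enlarged ring & spanner
f=p['frame']
a=cv2.resize(f[140:230,215:315],None,fx=6,fy=6,interpolation=cv2.INTER_CUBIC);cv2.imwrite('pics/ringz.png',a[:,:,::-1])
a=cv2.resize(f[190:280,120:220],None,fx=6,fy=6,interpolation=cv2.INTER_CUBIC);cv2.imwrite('pics/spz.png',a[:,:,::-1])
E
```

```text
prongs/head [[523.5, 289.3, 34.0], [510.8, 330.7, 34.0], [517.2, 310.0, 34.0]] [[524.1, 290.7, 26.8], [511.1, 331.4, 30.9], [516.6, 308.5, 40.6]]
heel [[367.4, 254.2, 34.0]] [[367.4, 254.4, 32.6]]
ring [[587.8, 15.4, 80.0]] [[588.3, 15.4, 76.8]]
holes [[569.1, 18.5, 80.0], [604.1, 4.1, 80.0]] [[569.1, 18.5, 80.1], [606.7, 4.1, 63.7]]
pol [[582.4, 15.8, 0.0]] [[572.4, 15.1, 76.6]]
tray [[510.5, -292.9, 0.0]] [[510.1, -292.1, 4.1]]
pane [[403.8, 14.6, 0.0]] [[403.8, 14.5, 6.6]]
tin [[756.6, 111.0, 0.0]] [[744.8, 107.5, 46.7]]
strips [[780.4, -138.8, 0.0]] [[778.0, -138.0, 9.0]]
```

View pics/ringz.png

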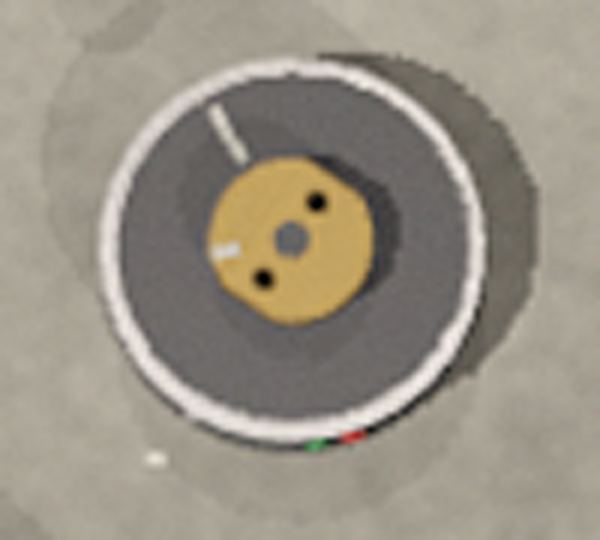

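View pics/spz.png

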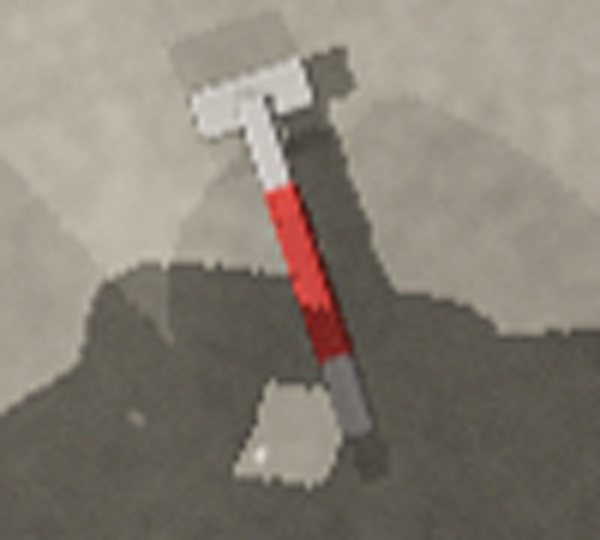

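The top view shows the spanner lying near (160–180, 205–262) with its head far from the robot. The ring is at about (263.5, 180) and the pane at (267, 245). The tray is at (365, 207). The ring's white mark sits at about 190° in the image and the disc mark at about 121°, so roughly 1.2 rad is left to turn.

```bash
cat >> h.py <<'E'
def yaw(s=None):
    s=s or sensors.sense(); Y=q2R(s['orientation'])[:,1]; return np.degrees(np.arctan2(Y[1],Y[0]))
def move(xyz,yw):
    """shift in tool axes (m) and turn (deg) from measured pose"""
    s=sensors.sense(); M=q2R(s['orientation']); d=(np.array(xyz)-s['tcp_pos'])@M/1000
    t=-((yw-yaw(s)+180)%360-180); return d.round(4).tolist(),round(t,2)
def show():
    s=sensors.sense(); print('t',round(s['clock'],2),'tcp',s['tcp_pos'].round(1),'yaw',round(yaw(s),2),'F',s['contact_force'].round(1),'T',s['wrist_torque'].round(2),'w',round(s['grip_width'],1),'j',s['joint_positions'].round(2), 'tilt',q2R(s['orientation'])[:,2].round(4))
E
python3 - <<'E'
from h import *
p=pickle.load(open('top0.pkl','rb'))
print('ctr',atz(p,[[263.7,179.8]],80)); h=atz(p,[[267.8,173.7],[258.8,186.3]],80);print(h,h.mean(0)); d=h[0]-h[1];print(np.degrees(np.arctan2(d[1],d[0])),np.linalg.norm(d))
m=atz(p,[[215+226/6,140+250/6]],80); dm=atz(p,[[215+228/6,140+132/6]],56); c=h.mean(0)
for v in (m-c,dm-c): print(np.degrees(np.arctan2(v[0,1],v[0,0])))
c=np.array([[335,170],[382,162],[394,246],[347,253]]);print('tray',atz(p,c,16).round(0).tolist())
print('cans',deep(p,[[10,275],[15,350],[38,280],[40,350],[5,325]]).round(0).tolist())
for n in ['spanner','head']: pass
print(move([445,283,230],110.5)); show()
E
```

```text
ctr [[586.6101026  11.4621358  80.       ]]
[[ 6.03753420e+02 -4.11245482e-01  8.00000000e+01]
 [ 5.68426084e+02  2.55699484e+01  8.00000000e+01]] [586.08975188  12.57935145  80.        ]
-36.332312294736965 43.85251476708502
97.9311172855672
27.181090528100782
tray [[621.0, -199.0, 16.0], [642.0, -340.0, 16.0], [394.0, -363.0, 16.0], [377.0, -226.0, 16.0]]
cans [[336.0, 672.0, 188.0], [167.0, 598.0, 295.0], [316.0, 653.0, 69.0], [139.0, 604.0, 152.0], [230.0, 603.0, 334.0]]
([-0.3306, -0.2892, -0.0161], np.float64(-39.22))
t 1.65 tcp [224.7 663.  214. ] yaw 71.28 F [-0.3 -0.9 -0. ] T [-0.    0.    0.03] w 91.2 j [ 1.21  0.38  1.73 -0.    1.03 -0.03] tilt [ 0.e+00  1.e-04 -1.e+00]
```

```bash
python3 - <<'E'
from h import *
p=pickle.load(open('wrist0.pkl','rb'))
print(deep(p,[[130,80],[230,60],[160,85],[150,40],[290,280],[400,60],[430,220],[300,230]]).round(0).tolist())
p=pickle.load(open('side0.pkl','rb'))
print(deep(p,[[97,85],[95,72],[99,120],[25,75],[60,78]]).round(0).tolist())
E
```

```text
[[129.0, 649.0, 259.0], [133.0, 687.0, 243.0], [139.0, 668.0, 293.0], [118.0, 662.0, 259.0], [198.0, 685.0, 308.0], [169.0, 1034.0, -363.0], [670.0, 1116.0, -549.0], [281.0, 697.0, 92.0]]
[[338.0, 672.0, 189.0], [599.0, 2040.0, -153.0], [320.0, 653.0, 75.0], [146.0, 1082.0, 159.0], [219.0, 605.0, 254.0]]
```

Emit:
{"method": "play_rows", "body": {"steps": [[0,[0,0,-0.04],0],[0,[0,0,-0.08],0],[0,[-0.03,-0.03,-0.1],-8],[0,[-0.065,-0.06,-0.1],-16],[0,[-0.1,-0.09,-0.1],-24]]}}

```text
clock: 2.15
tcp_pos: [291.0, 544.6, 314.8]
orientation: [0.0, -0.049, 0.999, 0.001]
contact_force: [0.8, 0.4, 0.4]
grip_width: 90.8
```

```bash
python3 - <<'E'
from h import *
print(move([443,283,230],110.5)); show()
E
```

```text
([-0.1254, -0.2754, 0.0846], np.float64(-14.84))
t 2.15 tcp [291.  544.6 314.8] yaw 95.66 F [0.8 0.4 0.4] T [ 0.07 -0.02  0.02] w 90.8 j [ 1.04  0.15  1.84 -0.    1.16 -0.63] tilt [ 8.0e-04  1.3e-03 -1.0e+00]
```

Emit:
{"method": "play_rows", "body": {"steps": [[0,[-0.02,-0.044,0],-8],[0,[-0.04,-0.088,0.02],-14.8],[0,[-0.06,-0.132,0.04],-14.8],[0,[-0.08,-0.176,0.06],-14.8],[0,[-0.1,-0.22,0.0846],-14.8]]}}

```text
clock: 2.65
tcp_pos: [406.2, 342.9, 234.2]
orientation: [0.001, -0.174, 0.985, 0.0]
contact_force: [1.9, 0.2, 0.3]
grip_width: 91.4
```

Emit:
{"method": "play_rows", "body": {"steps": [[0,[-0.0255,-0.055,0],0],[0,[-0.0255,-0.055,0],0],[0,[-0.0255,-0.055,0],0],[0,[-0.0255,-0.055,0],0],[0,[-0.0255,-0.055,0],0]]}}

```text
clock: 3.15
tcp_pos: [447.5, 302.4, 234.5]
orientation: [0.0, -0.175, 0.985, 0.0]
contact_force: [-0.4, -0.5, -0.9]
grip_width: 91.2
```

```bash
python3 - <<'E'
from h import *
show()
p=cams.grab_frame('wrist'); save(p,'w1'); pickle.dump(p,open('w1.pkl','wb')); print(p['xyz'],q2R(p['orientation'])[:,2])
for n in ['prong_a','heel','spanner']:
    print(n,[(np.round(x['xy'],1).tolist(),round(x['p'],2)) for x in nets.mark_of(n,p)[:3]])
m=nets.regions_of('spanner',p); print([(x['bbox'],x['p']) for x in m])
if m: np.save('w1m.npy',m[0]['mask'])
E
```

```text
t 3.15 tcp [447.5 302.4 234.5] yaw 110.14 F [-0.4 -0.5 -0.9] T [ 0.06 -0.04  0.01] w 91.2 j [ 0.55  0.1   2.05  0.    1.   -1.37] tilt [ 1.e-04  2.e-04 -1.e+00]
[374.40014544 276.42560955 404.86857745] [ 0.25946523  0.09589332 -0.96097985]
prong_a [([221.1, 218.2], 0.73), ([253.2, 218.1], 0.7)]
heel [([242.5, 91.0], 0.71)]
spanner [([236.1, 222.4], 0.8)]
[([215.0, 83.8, 259.7, 239.2], 0.74)]
```

View pics/w1.png

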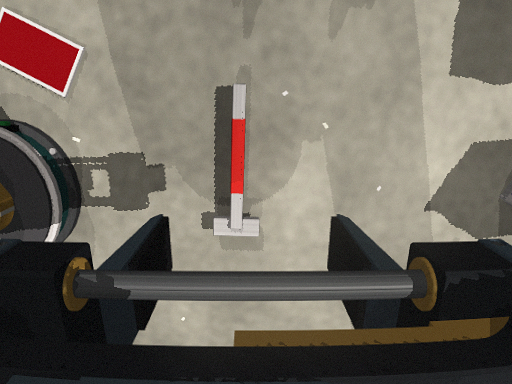

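The wrist view shows the spanner upright at columns 215–260: bar end at (240, 84), red grip over rows 119–194, head at rows 217–236.

```bash
python3 - <<'E'
from h import *
p=pickle.load(open('w1.pkl','rb')); f=p['frame'].astype(int)
red=((f[...,0]>140)&(f[...,1]<60)&(f[...,2]<60)); red[:, :200]=0; red[:,280:]=0
ys,xs=np.nonzero(red); print(ys.min(),ys.max(),xs.min(),xs.max())
W=atz(p,np.c_[xs,ys],34); c=W.mean(0)
# depth check
print('z',np.median(deep(p,np.c_[xs,ys])[:,2]))
(rc,(w,h),a)=cv2.minAreaRect(W[:,:2].astype(np.float32)); print(rc,w,h,a)
u=np.linalg.svd(W[:,:2]-c[:2])[2][0]; u*=np.sign(u[0]); print('c',c,'x angle',np.degrees(np.arctan2(u[1],u[0])))
org=c[:2]+90*u; print('origin est',org)
print('heel end',atz(p,[[239.5,84]],34), c[:2]-82*u)
print('head ctr',atz(p,[[236.3,226.5]],34),)
pr=proj(p,[[*(org+s*22*np.array([-u[1],u[0]])),0] for s in (1,-1)]+[[*org,34]]); print(pr)
E
```

```text
119 193 231 244
z 33.592548706584125
(437.84039306640625, 285.171142578125) 86.34553527832031 14.476278305053711 18.437835693359375
c [436.72186209 284.75982525  34.        ] x angle 18.31873560169332
origin est [522.16090977 313.04708619]
heel end [[361.02386966 260.02771273  34.        ]] [358.87739643 258.98698751]
head ctr [[519.36909741 312.81440131  34.        ]]
[[253.27930888 219.36780721]
 [220.20935423 218.31486647]
 [235.71842729 228.54482943]]
```

```bash
python3 - <<'E'
from h import *
print(move([447.3,288.3,9],108.4)); show()
E
```

```text
([0.0053, -0.0127, 0.2254], np.float64(1.73))
t 3.4 tcp [447.8 302.  234.4] yaw 110.13 F [ 0.6 -0.  -0.3] T [0.05 0.03 0.04] w 91.1 j [ 0.55  0.1   2.04  0.    1.   -1.37] tilt [ 1.e-04  1.e-04 -1.e+00]
```

Emit:
{"method": "play_rows", "body": {"steps": [[0,[0.005,-0.0127,0.04],1.7],[0,[0.0053,-0.0127,0.08],1.7],[0,[0.0053,-0.0127,0.12],1.7],[0,[0.0053,-0.0127,0.16],1.7],[0,[0.0053,-0.0127,0.17],1.7]]}}

```text
clock: 3.9
tcp_pos: [445.4, 286.8, 60.9]
orientation: [-0.002, -0.16, 0.987, -0.001]
contact_force: [-0.2, 0.4, 1.0]
grip_width: 91.3
```

```bash
python3 - <<'E'
from h import *
print(move([447.3,288.3,9],108.4)); show()
p=cams.grab_frame('wrist'); save(p,'w2'); f=p['frame'].astype(int)
red=((f[...,0]>140)&(f[...,1]<60)&(f[...,2]<60)); red[:, :180]=0; red[:,320:]=0
ys,xs=np.nonzero(red); W=atz(p,np.c_[xs,ys],34);print(cv2.minAreaRect(W[:,:2].astype(np.float32)),ys.min(),ys.max())
E
```

```text
([-0.0025, 0.0009, 0.0519], np.float64(-0.01))
t 3.9 tcp [445.4 286.8  60.9] yaw 108.39 F [-0.2  0.4  1. ] T [ 0.09  0.07 -0.  ] w 91.3 j [ 0.53  0.36  2.12  0.    0.66 -1.36] tilt [-0.0046 -0.0027 -1.    ]
((436.7060852050781, 284.5716552734375), (84.28588104248047, 14.253020286560059), 17.965167999267578) 146 270
```

View pics/w2.png

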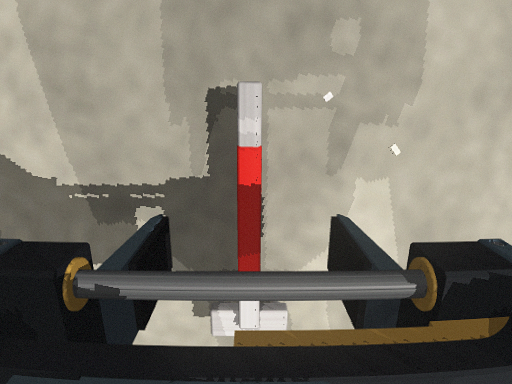

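The bar is centred between the fingers, around column 250.

Emit:
{"method": "play_rows", "body": {"steps": [[0,[-0.001,0.001,0.03],0],[0,[-0.001,0.001,0.051],0],[0,[-0.001,0.001,0.051],0],[1,[-0.001,0.001,0.051],0],[1,[-0.001,0.001,0.051],0]]}}

```text
clock: 4.45
tcp_pos: [449.3, 289.7, 15.2]
orientation: [0.001, -0.16, 0.987, 0.0]
contact_force: [-0.2, 0.4, 0.1]
grip_width: 78.0
```

Emit:
{"method": "play_rows", "body": {"steps": [[1,[0,0,0],0],[1,[0,0,0],0],[1,[0,0,0],0],[1,[0,0,0],0],[1,[0,0,0],0]]}}

```text
clock: 4.95
tcp_pos: [448.2, 289.0, 13.3]
orientation: [-0.0, -0.16, 0.987, -0.0]
contact_force: [-0.1, 0.6, 0.1]
grip_width: 38.3
```

```bash
python3 - <<'E'
from h import *
show()
E
```

```text
t 4.95 tcp [448.2 289.   13.3] yaw 108.38 F [-0.1  0.6  0.1] T [ 0.04 -0.01  0.  ] w 38.3 j [ 0.53  0.45  2.12  0.    0.57 -1.36] tilt [-0. -0. -1.]
```

Emit:
{"method": "play_rows", "body": {"steps": [[0.55,[0,0,0.005],0],[1,[0,0,0.005],0],[1,[0,0,0.005],0],[1,[0,0,0.005],0],[1,[0,0,0.005],0]]}}

```text
clock: 5.45
tcp_pos: [448.2, 289.0, 8.3]
orientation: [-0.0, -0.16, 0.987, -0.0]
contact_force: [1.3, -0.6, -0.6]
grip_width: 14.8
```

Emit:
{"method": "play_rows", "body": {"steps": [[1,[0,0,0],0],[1,[0,0,0],0],[1,[0,0,0],0],[1,[0,0,0],0],[1,[0,0,0],0]]}}

```text
clock: 5.95
tcp_pos: [448.2, 289.0, 8.3]
orientation: [-0.0, -0.16, 0.987, -0.0]
contact_force: [0.3, -0.9, -1.9]
grip_width: 14.9
```

```bash
python3 - <<'E'
from h import *
show()
p=cams.grab_frame('wrist'); save(p,'w3')
E
```

```text
t 5.95 tcp [448.2 289.    8.3] yaw 108.38 F [ 0.3 -0.9 -1.9] T [0.03 0.   0.  ] w 14.9 j [ 0.53  0.46  2.12 -0.    0.56 -1.36] tilt [-0. -0. -1.]
```

View pics/w3.png

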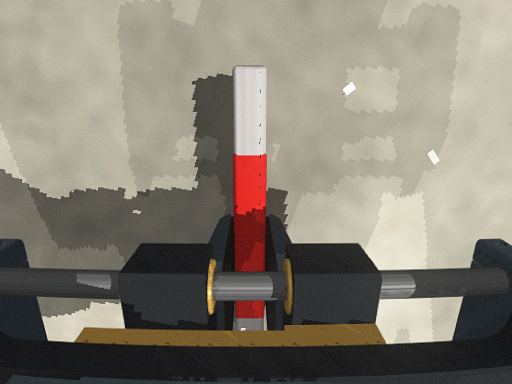

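Gripped at 14.9 mm, bar aligned in the jaws; red edges at rows 155 and 318. Next I work out where the grip sits on the spanner.

```bash
python3 - <<'E'
from h import *
p=cams.grab_frame('wrist'); s=sensors.sense()
W=atz(p,[[249.5,155],[249.5,318.5],[250,66]],34); M=q2R(s['orientation']); print(((W-s['tcp_pos'])@M).round(1))
print(np.degrees(np.arctan2(*(W[1]-W[0])[[1,0]])))
print(move([448.2,289,180],108.4))
E
```

```text
[[ 54.1   0.9 -25.7]
 [-32.8   1.  -25.7]
 [ 92.2   1.1 -25.7]]
18.47001637309603
([0.0, 0.0, -0.1717], np.float64(-0.02))
```

Emit:
{"method": "play_rows", "body": {"steps": [[1,[0,0,-0.01],0],[1,[0,0,-0.03],0],[1,[0,0,-0.07],0],[1,[0,0,-0.11],0],[1,[0,0,-0.15],0]]}}

```text
clock: 6.55
tcp_pos: [447.8, 288.8, 160.3]
orientation: [-0.0, -0.16, 0.987, -0.0]
contact_force: [1.1, 0.8, -2.9]
grip_width: 14.8
```

```bash
python3 - <<'E'
from h import *
show()
p=cams.grab_frame('wrist'); s=sensors.sense(); save(p,'w4')
E
```

```text
t 6.55 tcp [447.8 288.8 160.3] yaw 108.38 F [ 1.1  0.8 -2.9] T [ 0.06  0.05 -0.02] w 14.8 j [ 0.53  0.19  2.1   0.    0.85 -1.36] tilt [-3.e-04 -1.e-04 -1.e+00]
```

View pics/w4.png

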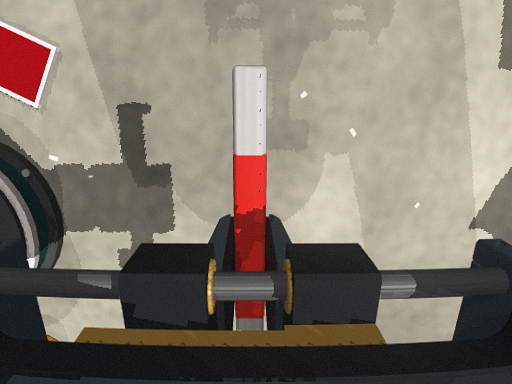

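```bash
python3 - <<'E'
from h import *
print(move([569,88,180],143.7))
E
```

```text
([-0.0486, -0.2295, -0.0135], np.float64(-35.32))
```

Emit:
{"method": "play_rows", "body": {"steps": [[1,[-0.008,-0.035,-0.013],-7],[1,[-0.016,-0.08,-0.013],-14],[1,[-0.026,-0.12,-0.013],-21],[1,[-0.034,-0.16,-0.013],-28],[1,[-0.042,-0.2,-0.013],-35.3]]}}

```text
clock: 7.1
tcp_pos: [551.6, 110.9, 171.8]
orientation: [0.0, -0.454, 0.891, -0.0]
contact_force: [-0.0, 0.9, -3.7]
grip_width: 14.6
```

```bash
python3 - <<'E'
from h import *
print(move([569,88,180],143.7));show()
E
```

```text
([0.0083, -0.0276, -0.0082], np.float64(0.27))
t 7.1 tcp [551.6 110.9 171.8] yaw 143.97 F [-0.   0.9 -3.7] T [0.07 0.03 0.03] w 14.6 j [ 0.16  0.22  2.04  0.    0.88 -2.36] tilt [ 2.e-04  1.e-04 -1.e+00]
```

Emit:
{"method": "play_rows", "body": {"steps": [[1,[0.006,-0.02,-0.006],0],[1,[0.006,-0.02,-0.006],0],[1,[0.006,-0.02,-0.006],0],[1,[0.006,-0.02,-0.006],0],[1,[0.006,-0.02,-0.006],0]]}}

```text
clock: 7.6
tcp_pos: [563.1, 96.5, 177.2]
orientation: [-0.0, -0.452, 0.892, 0.0]
contact_force: [-0.8, -0.1, -2.7]
grip_width: 14.7
```

```bash
python3 - <<'E'
from h import *
show()
p=cams.grab_frame('wrist'); save(p,'w5'); s=sensors.sense(); pickle.dump((p,s),open('w5.pkl','wb'))
for n in ['hole_a','ring_top']:
    m=nets.mark_of(n,p)
    for x in m[:4]: print(n,np.round(x['xy'],1),round(x['p'],2), atz(p,[x['xy']],80).round(1))
E
```

```text
t 7.6 tcp [563.1  96.5 177.2] yaw 143.73 F [-0.8 -0.1 -2.7] T [ 0.01  0.08 -0.01] w 14.7 j [ 0.13  0.23  2.02  0.    0.9  -2.38] tilt [-4.e-04 -0.e+00 -1.e+00]
hole_a [136.7 135. ] 0.97 [[607.9   0.7  80. ]]
hole_a [190.4 133. ] 0.89 [[571.   26.2  80. ]]
hole_a [128.5 271.5] 0.4 [[699.1  90.8  80. ]]
ring_top [165. 135.] 0.94 [[588.9  14.9  80. ]]
ring_top [126.5 271.2] 0.21 [[700.5  89.5  80. ]]
```

View pics/w5.png

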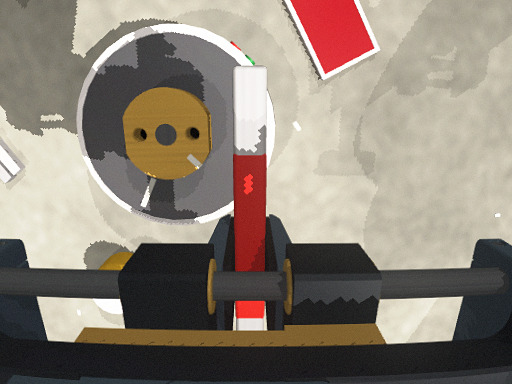

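The ring shows at about (166, 134) with holes near (140, 134) and (194, 133); the held bar does not cover it. I'll zoom in to separate the hole mouths from their shading.

```bash
python3 - <<'E'
from h import *
p,s=pickle.load(open('w5.pkl','rb'))
a=cv2.resize(p['frame'][80:190,110:230],None,fx=5,fy=5,interpolation=cv2.INTER_NEAREST);cv2.imwrite('pics/w5z.png',a[:,:,::-1])
E
```

```text
(no output)
```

View pics/w5z.png

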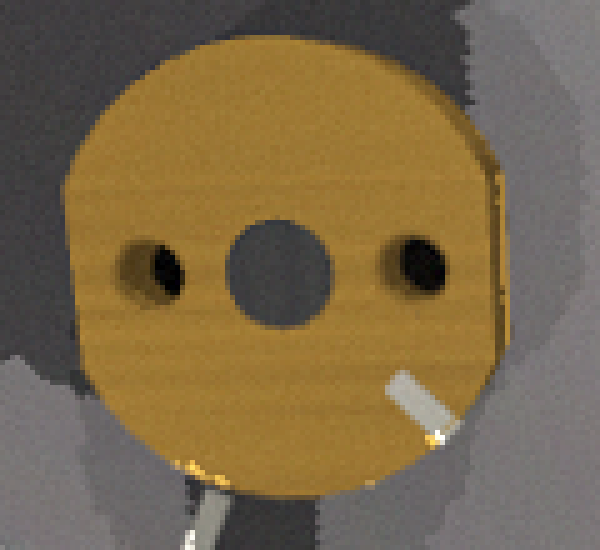

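```bash
python3 - <<'E'
from h import *
p,s=pickle.load(open('w5.pkl','rb'))
uv=np.array([[150,273],[412,267.5],[279,274]])/5+[110,80]-0.4
W=atz(p,uv,80); print(W.round(1)); d=W[0]-W[1]; c=(W[0]+W[1])/2; print(np.linalg.norm(d),np.degrees(np.arctan2(d[1],d[0])),c)
print('depth z of ring top',deep(p,[[165,110],[150,160],[180,110]]).round(1))
M=q2R(s['orientation']); print('tool frame',((c-s['tcp_pos'])@M).round(1), ((W-s['tcp_pos'])@M).round(1))
B=atz(p,[[249.5,155],[249.5,318.5],[250,66]],s['tcp_pos'][2]+25.7); print(((B-s['tcp_pos'])@M).round(1))
m=atz(p,[[110+420/5,80+410/5]],80)-c; dm=atz(p,[[110+203/5,80+515/5]],56)-c
print([np.degrees(np.arctan2(v[0,1],v[0,0])) for v in (m,dm)])
E
```

```text
[[605.5   1.7  80. ]
 [570.   27.   80. ]
 [588.3  14.7  80. ]]
43.64051188155512 -35.495329193931894 [587.74136636  14.36841395  80.        ]
depth z of ring top [[ 5.760e+02 -6.000e-01  8.020e+01]
 [ 6.127e+02  2.330e+01  7.960e+01]
 [ 5.664e+02  6.700e+00  7.910e+01]]
tool frame [ 51.7 -68.4  97.2] [[ 51.4 -90.2  97.2]
 [ 52.  -46.6  97.2]
 [ 51.  -68.6  97.2]]
[[ 53.8   0.4 -25.7]
 [-33.1   0.5 -25.7]
 [ 91.9   0.5 -25.7]]
[np.float64(97.16348389152283), np.float64(27.740817214549175)]
```

```bash
python3 - <<'E'
from h import *
show();print(move([541.6,-51.0,177],144.5));
E
```

```text
t 7.75 tcp [563.4  96.3 177.2] yaw 143.72 F [-0.4 -0.1 -3.7] T [ 0.05  0.03 -0.03] w 14.8 j [ 0.13  0.23  2.02 -0.    0.9  -2.38] tilt [-2.e-04 -0.e+00 -1.e+00]
([0.1316, -0.0696, 0.0002], np.float64(-0.78))
```

Emit:
{"method": "play_rows", "body": {"steps": [[1,[0.03,-0.016,0],-0.8],[1,[0.065,-0.035,0],-0.8],[1,[0.1,-0.053,0],-0.8],[1,[0.1316,-0.0696,0.02],-0.8],[1,[0.1316,-0.0696,0.04],-0.8]]}}

```text
clock: 8.25
tcp_pos: [541.7, -54.3, 137.4]
orientation: [0.001, -0.457, 0.89, -0.001]
contact_force: [1.0, 0.3, -2.6]
grip_width: 14.7
```

```bash
python3 - <<'E'
from h import *
show();print(move([541.6,-51.0,97],144.5));
E
```

```text
t 8.25 tcp [541.7 -54.3 137.4] yaw 144.34 F [ 1.   0.3 -2.6] T [ 0.06  0.06 -0.02] w 14.7 j [-0.14  0.25  2.08 -0.    0.81 -2.66] tilt [ 1.5e-03 -6.0e-04 -1.0e+00]
([-0.0026, 0.0021, 0.0404], np.float64(-0.16))
```

Emit:
{"method": "play_rows", "body": {"steps": [[1,[0,0,0.02],-0.1],[1,[0,0,0.038],-0.1],[1,[0,0,0.038],-0.1],[1,[0,0,0.038],-0.1],[1,[0,0,0.038],-0.1]]}}

```text
clock: 8.75
tcp_pos: [542.5, -51.4, 100.3]
orientation: [0.001, -0.459, 0.889, -0.0]
contact_force: [0.9, 0.4, -2.4]
grip_width: 14.7
```

```bash
python3 - <<'E'
from h import *
show();print(move([541.6,-51.0,91],144.5));
for c in ['side','top','wrist']:
    p=cams.grab_frame(c); save(p,c+'6'); pickle.dump(p,open(c+'6.pkl','wb'))
    f=p['frame']
    if c=='side': cv2.imwrite('pics/s6z.png',cv2.resize(f[120:220,210:330],None,fx=6,fy=6,interpolation=cv2.INTER_CUBIC)[:,:,::-1])
    if c=='top': cv2.imwrite('pics/t6z.png',cv2.resize(f[140:240,215:335],None,fx=6,fy=6,interpolation=cv2.INTER_CUBIC)[:,:,::-1])
    print(c,[(n,[(np.round(x['xy'],1).tolist(),round(x['p'],2)) for x in nets.mark_of(n,p)[:3]]) for n in ('prong_a','hole_a','heel')])
E
```

```text
t 8.75 tcp [542.5 -51.4 100.3] yaw 144.59 F [ 0.9  0.4 -2.4] T [0.07 0.09 0.  ] w 14.7 j [-0.14  0.31  2.09  0.    0.74 -2.66] tilt [ 1.3e-03 -2.0e-04 -1.0e+00]
([0.0002, 0.001, 0.0093], np.float64(0.09))
side [('prong_a', [([261.8, 172.1], 0.79), ([275.2, 169.9], 0.55)]), ('hole_a', [([258.0, 177.7], 0.73), ([274.5, 174.1], 0.61)]), ('heel', [([260.5, 204.3], 0.61)])]
top [('prong_a', [([232.1, 129.8], 0.73), ([266.0, 174.1], 0.38), ([259.2, 187.8], 0.37)]), ('hole_a', [([259.4, 189.6], 0.73), ([267.2, 171.7], 0.49)]), ('heel', [([265.9, 172.0], 0.68)])]
wrist [('prong_a', []), ('hole_a', []), ('heel', [])]
```

View pics/s6z.png

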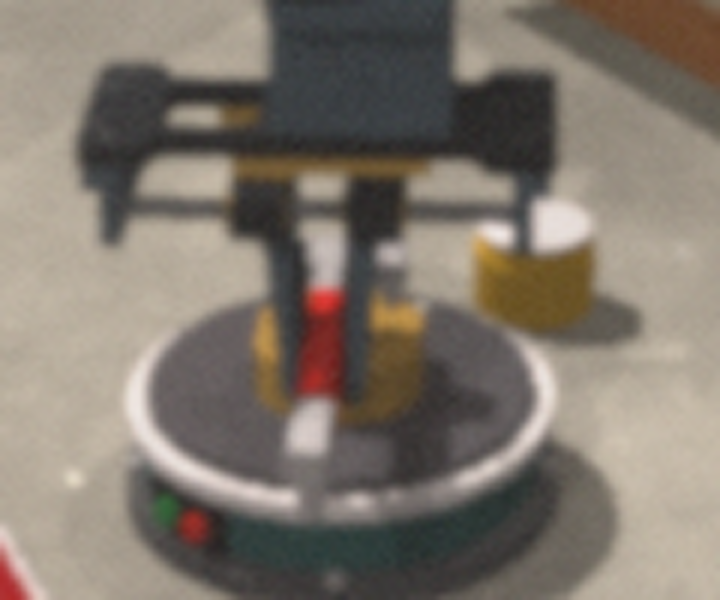

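View pics/t6z.png

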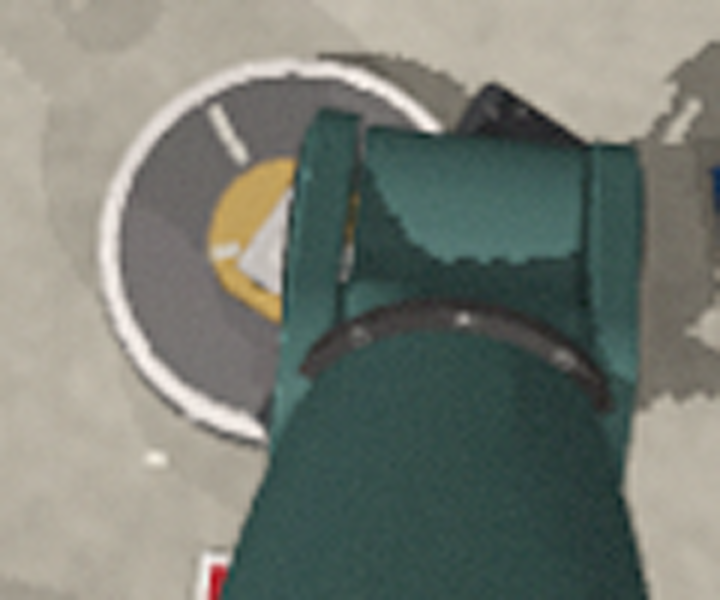

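View pics/wrist6.png

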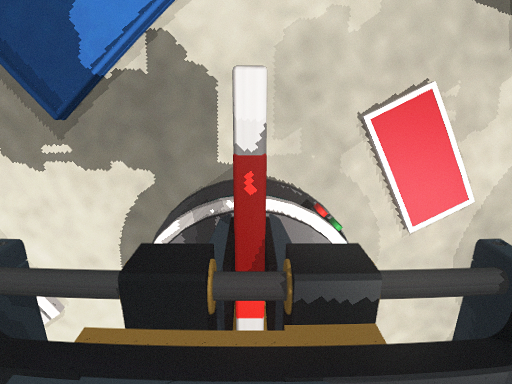

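```bash
python3 - <<'E'
from h import *
p=pickle.load(open('top6.pkl','rb')); s=sensors.sense()
show();print(move([541.6,-51.0,91],144.5))
M=q2R(s['orientation'])
# spanner -> tool: tx=-sx-80, ty=-? , z
def sp(x,y,z): return s['tcp_pos']+M@np.array([-x-80,y,8.3-z])
for zt in (34,28): print(zt,[((proj(p,[sp(x,y,zt)])[0]-[215,140]+.4)*6).round(0).tolist() for x,y in((12,-29),(-12,-29),(12,29),(-12,29))])
a=cv2.resize(p['frame'][165:195,245:275],None,fx=20,fy=20,interpolation=cv2.INTER_NEAREST);cv2.imwrite('pics/t6y.png',a[:,:,::-1])
E
```

```text
t 9.35 tcp [541.8 -51.5  99.3] yaw 144.58 F [-0.3  0.3 -2. ] T [-0.03  0.14  0.  ] w 15.0 j [-0.14  0.31  2.09 -0.    0.74 -2.66] tilt [-1.e-04 -0.e+00 -1.e+00]
([-0.0003, 0.0005, 0.0083], np.float64(0.08))
34 [[303.0, 157.0], [347.0, 187.0], [231.0, 261.0], [274.0, 291.0]]
28 [[303.0, 159.0], [346.0, 189.0], [231.0, 263.0], [275.0, 293.0]]
```

View pics/t6y.png

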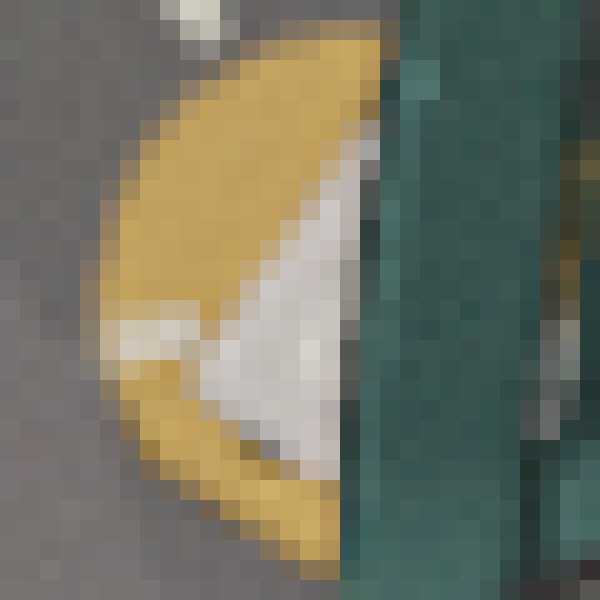

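The head's visible corner agrees with my prediction to under a pixel, once I take out the top camera's offset on the ring. I'll descend gently.

Emit:
{"method": "play_rows", "body": {"steps": [[1,[-0.0003,0.0005,0.005],0],[1,[-0.0003,0.0005,0.009],0],[1,[-0.0003,0.0005,0.011],0],[1,[-0.0003,0.0005,0.012],0],[1,[-0.0003,0.0005,0.013],0]]}}

```text
clock: 9.85
tcp_pos: [541.6, -51.0, 86.1]
orientation: [-0.0, -0.458, 0.889, 0.0]
contact_force: [0.4, 0.1, -2.0]
grip_width: 14.9
```

```bash
python3 - <<'E'
from h import *
show()
E
```

```text
t 9.85 tcp [541.6 -51.   86.1] yaw 144.58 F [ 0.4  0.1 -2. ] T [ 0.03  0.1  -0.03] w 14.9 j [-0.14  0.33  2.1  -0.    0.71 -2.66] tilt [-2.e-04  0.e+00 -1.e+00]
```

Emit:
{"method": "play_rows", "body": {"steps": [[1,[0,0,0.001],0],[1,[0,0,0.002],0],[1,[0,0,0.003],0],[1,[0,0,0.004],0],[1,[0,0,0.005],0]]}}

```text
clock: 10.35
tcp_pos: [541.6, -50.9, 81.2]
orientation: [0.0, -0.458, 0.889, -0.0]
contact_force: [0.5, 0.3, -2.0]
grip_width: 14.3
```

```bash
python3 - <<'E'
from h import *
show()
E
```

```text
t 10.35 tcp [541.6 -50.9  81.2] yaw 144.58 F [ 0.5  0.3 -2. ] T [ 0.02  0.07 -0.01] w 14.3 j [-0.14  0.34  2.1   0.    0.7  -2.66] tilt [ 1.e-04  0.e+00 -1.e+00]
```

Emit:
{"method": "play_rows", "body": {"steps": [[1,[0,0,0.002],0],[1,[0,0,0.004],0],[1,[0,0,0.006],0],[1,[0,0,0.007],0],[1,[0,0,0.008],0]]}}

```text
clock: 10.85
tcp_pos: [541.6, -50.9, 73.2]
orientation: [-0.0, -0.458, 0.889, 0.0]
contact_force: [-0.4, -0.8, -3.9]
grip_width: 14.6
```

```bash
python3 - <<'E'
from h import *
show()
p=cams.grab_frame('side'); cv2.imwrite('pics/s7z.png',cv2.resize(p['frame'][120:220,210:330],None,fx=6,fy=6,interpolation=cv2.INTER_CUBIC)[:,:,::-1])
E
```

```text
t 10.85 tcp [541.6 -50.9  73.2] yaw 144.58 F [-0.4 -0.8 -3.9] T [0.04 0.14 0.01] w 14.6 j [-0.14  0.36  2.1  -0.    0.69 -2.66] tilt [-1.e-04 -0.e+00 -1.e+00]
```

View pics/s7z.png

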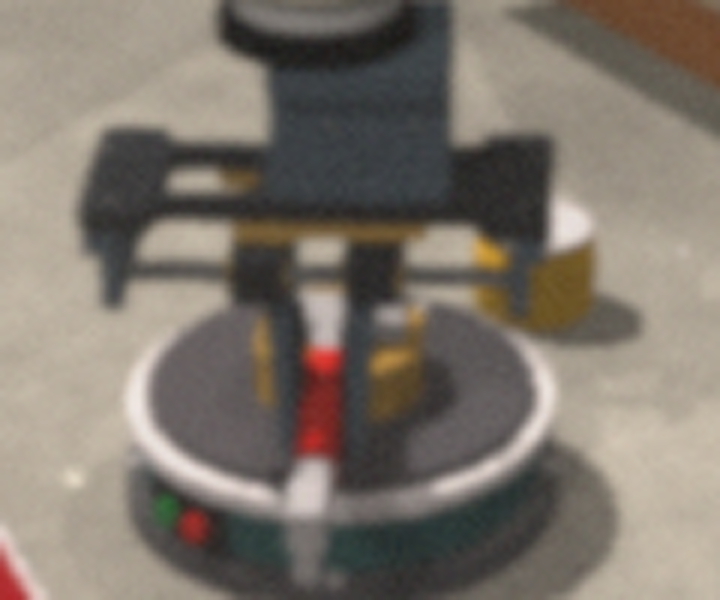

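Emit:
{"method": "play_rows", "body": {"steps": [[1,[0,0,0.0005],0],[1,[0,0,0.001],0],[1,[0,0,0.001],0],[1,[0,0,0.0015],0],[1,[0,0,0.0015],0]]}}

```text
clock: 11.4
tcp_pos: [541.7, -51.0, 72.1]
orientation: [0.0, -0.459, 0.889, -0.0]
contact_force: [-3.2, -0.3, 4.5]
grip_width: 15.2
```

```bash
python3 - <<'E'
from h import *
show()
E
```

```text
t 11.4 tcp [541.7 -51.   72.1] yaw 144.58 F [-3.2 -0.3  4.5] T [0.24 0.46 0.1 ] w 15.2 j [-0.14  0.36  2.1  -0.    0.69 -2.66] tilt [ 1.e-04 -0.e+00 -1.e+00]
```

Seated: TCP z is 72.1 against the predicted 72.3, with a light contact force. Now I turn clockwise, 15° per call.

Emit:
{"method": "play_rows", "body": {"steps": [[1,[-0.0001,0.0042,0],3],[1,[-0.0004,0.0084,0],6],[1,[-0.001,0.0125,0],9],[1,[-0.0017,0.0166,0],12],[1,[-0.0027,0.0207,0],15]]}}

```text
clock: 11.9
tcp_pos: [527.6, -36.6, 72.2]
orientation: [0.001, -0.338, 0.941, -0.001]
contact_force: [6.8, 2.3, -4.6]
grip_width: 14.6
```

```bash
python3 - <<'E'
from h import *
show()
s=sensors.sense(); print('implied centre', s['tcp_pos']-80*q2R(s['orientation'])[:,0])
E
```

```text
t 11.9 tcp [527.6 -36.6  72.2] yaw 129.45 F [ 6.8  2.3 -4.6] T [ 0.4  -1.06  0.09] w 14.6 j [-0.11  0.34  2.13  0.    0.67 -2.37] tilt [ 2.9e-03 -1.0e-04 -1.0e+00]
implied centre [589.36076424  14.24503082  72.40946764]
```

Emit:
{"method": "play_rows", "body": {"steps": [[1,[-0.0001,0.0042,0],3],[1,[-0.0004,0.0084,0],6],[1,[-0.001,0.0125,0],9],[1,[-0.0017,0.0166,0],12],[1,[-0.0027,0.0207,0],15]]}}

```text
clock: 12.4
tcp_pos: [516.6, -19.1, 72.2]
orientation: [0.002, -0.212, 0.977, -0.0]
contact_force: [6.9, -0.5, -5.4]
grip_width: 14.8
```

```bash
cat >> h.py <<'E'
def ring():
    show(); s=sensors.sense(); M=q2R(s['orientation']); print('F tool',(s['contact_force']@M).round(1),'implied centre', (s['tcp_pos']-80*M[:,0]).round(1))
E
python3 -c "
from h import *
ring()"
```

```text
t 12.4 tcp [516.6 -19.1  72.2] yaw 114.45 F [ 6.9 -0.5 -5.4] T [-0.22 -1.08 -0.01] w 14.8 j [-0.08  0.32  2.15 -0.    0.66 -2.08] tilt [ 3.1e-03 -3.0e-04 -1.0e+00]
F tool [-6.  -3.2  5.4] implied centre [589.4  14.1  72.5]
```

Emit:
{"method": "play_rows", "body": {"steps": [[1,[-0.0001,0.0042,0],3],[1,[-0.0004,0.0084,0],6],[1,[-0.001,0.0125,0],9],[1,[-0.0017,0.0166,0],12],[1,[-0.0027,0.0207,0],15]]}}

```text
clock: 12.9
tcp_pos: [510.5, 0.7, 72.3]
orientation: [0.002, -0.082, 0.997, -0.0]
contact_force: [6.9, -3.9, -4.6]
grip_width: 14.7
```

```bash
python3 -c "
from h import *
ring()"
```

```text
t 12.9 tcp [510.5   0.7  72.3] yaw 99.46 F [ 6.9 -3.9 -4.6] T [-0.71 -1.03 -0.1 ] w 14.7 j [-0.04  0.31  2.16 -0.    0.66 -1.78] tilt [ 3.2e-03 -5.0e-04 -1.0e+00]
F tool [-6.1 -5.   4.7] implied centre [589.4  13.9  72.5]
```

Emit:
{"method": "play_rows", "body": {"steps": [[1,[-0.0001,0.0042,0],3],[1,[-0.0004,0.0084,0],6],[1,[-0.001,0.0125,0],9],[1,[-0.0017,0.0166,0],12],[1,[-0.0027,0.0207,0],15]]}}

```text
clock: 13.4
tcp_pos: [509.8, 21.5, 72.3]
orientation: [0.002, 0.048, 0.999, -0.0]
contact_force: [6.4, -8.3, -4.3]
grip_width: 14.8
```

```bash
python3 - <<'E'
from h import *
ring()
p=cams.grab_frame('top');cv2.imwrite('pics/t8z.png',cv2.resize(p['frame'][140:230,215:315],None,fx=6,fy=6,interpolation=cv2.INTER_CUBIC)[:,:,::-1])
E
```

```text
t 13.4 tcp [509.8  21.5  72.3] yaw 84.45 F [ 6.4 -8.3 -4.3] T [-1.45 -1.13 -0.24] w 14.8 j [-0.    0.31  2.17 -0.    0.66 -1.48] tilt [ 3.2e-03 -6.0e-04 -1.0e+00]
F tool [-7.2 -7.7  4.3] implied centre [589.4  13.7  72.5]
```

View pics/t8z.png

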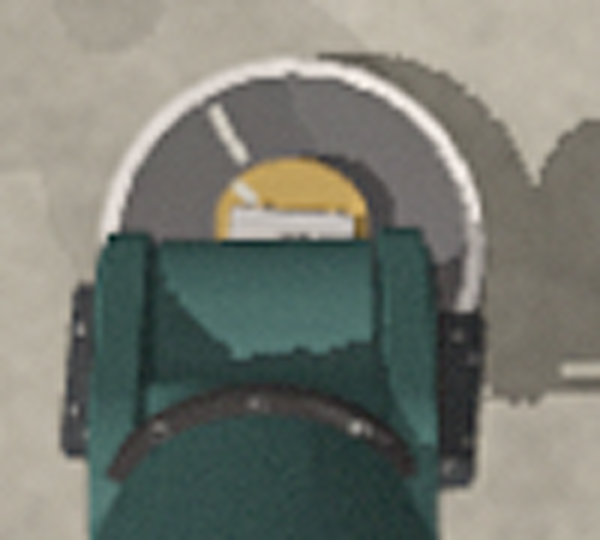

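The ring mark is now at about 133° against the disc mark's 121°, so some 12° remain. I'll take smaller steps from here.

Emit:
{"method": "play_rows", "body": {"steps": [[1,[0,0.0028,0],2],[1,[-0.0002,0.0056,0],4],[1,[-0.0004,0.0084,0],6],[1,[-0.0008,0.0111,0],8],[1,[-0.0008,0.0111,0],8]]}}

```text
clock: 13.95
tcp_pos: [511.6, 32.4, 72.3]
orientation: [0.002, 0.117, 0.993, -0.0]
contact_force: [5.9, -6.8, -3.0]
grip_width: 14.5
```

```bash
python3 -c "
from h import *
ring()"
```

```text
t 13.95 tcp [511.6  32.4  72.3] yaw 76.51 F [ 5.9 -6.8 -3. ] T [-1.29 -1.01 -0.25] w 14.5 j [ 0.02  0.32  2.16 -0.    0.66 -1.32] tilt [ 3.e-03 -6.e-04 -1.e+00]
F tool [-7.3 -5.2  3. ] implied centre [589.4  13.7  72.5]
```

Emit:
{"method": "play_rows", "body": {"steps": [[1,[0,0.0014,0],1],[1,[0,0.0028,0],2],[1,[-0.0001,0.0042,0],3],[1,[-0.0001,0.0042,0],3],[1,[-0.0001,0.0042,0],3]]}}

```text
clock: 14.45
tcp_pos: [512.7, 36.3, 72.3]
orientation: [0.002, 0.143, 0.99, -0.0]
contact_force: [6.4, -7.0, -4.6]
grip_width: 14.9
```

```bash
python3 -c "
from h import *
ring()"
```

```text
t 14.45 tcp [512.7  36.3  72.3] yaw 73.57 F [ 6.4 -7.  -4.6] T [-1.39 -1.09 -0.19] w 14.9 j [ 0.03  0.32  2.16 -0.    0.66 -1.26] tilt [ 3.1e-03 -6.0e-04 -1.0e+00]
F tool [-8.1 -4.9  4.7] implied centre [589.4  13.7  72.5]
```

Emit:
{"method": "play_rows", "body": {"steps": [[1,[0,0.0014,0],1],[1,[0,0.0014,0],1],[1,[0,0.0028,0],2],[1,[0,0.0028,0],2],[1,[0,0.0028,0],2]]}}

```text
clock: 14.95
tcp_pos: [513.5, 38.9, 72.3]
orientation: [0.002, 0.16, 0.987, -0.0]
contact_force: [5.1, -8.1, -3.8]
grip_width: 14.8
```

```bash
python3 -c "
from h import *
ring()"
```

```text
t 14.95 tcp [513.5  38.9  72.3] yaw 71.58 F [ 5.1 -8.1 -3.8] T [-1.51 -1.11 -0.22] w 14.8 j [ 0.03  0.32  2.16 -0.    0.66 -1.22] tilt [ 3.1e-03 -7.0e-04 -1.0e+00]
F tool [-7.4 -6.1  3.9] implied centre [589.4  13.7  72.5]
```

Emit:
{"method": "play_rows", "body": {"steps": [[1,[0,0.0014,0],1],[1,[0,0.0014,0],1],[1,[0,0.0028,0],2],[1,[0,0.0028,0],2],[1,[0,0.0028,0],2]]}}

```text
clock: 15.45
tcp_pos: [514.4, 41.5, 72.3]
orientation: [0.002, 0.177, 0.984, -0.0]
contact_force: [8.1, -9.1, -4.7]
grip_width: 15.1
```

```bash
python3 - <<'E'
from h import *
ring()
p=cams.grab_frame('top');cv2.imwrite('pics/t9z.png',cv2.resize(p['frame'][150:190,235:285],None,fx=12,fy=12,interpolation=cv2.INTER_CUBIC)[:,:,::-1])
E
```

```text
t 15.45 tcp [514.4  41.5  72.3] yaw 69.57 F [ 8.1 -9.1 -4.7] T [-1.68 -1.15 -0.27] w 15.1 j [ 0.04  0.32  2.15 -0.    0.66 -1.18] tilt [ 3.2e-03 -7.0e-04 -1.0e+00]
F tool [-10.8  -5.6   4.8] implied centre [589.4  13.6  72.5]
```

View pics/t9z.png

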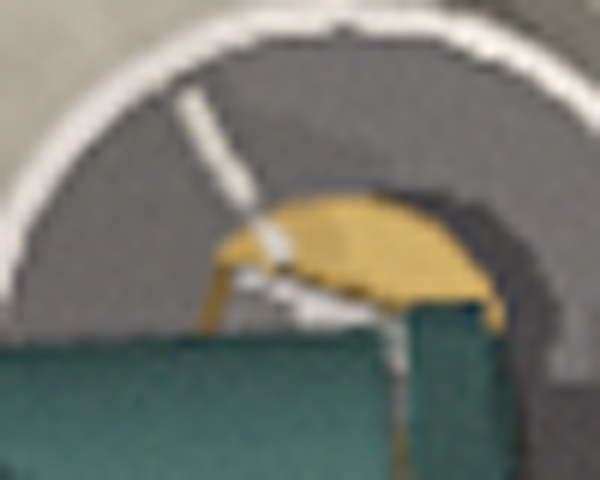

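The marks nearly meet, at about (258, 212) in the zoom. I'll carry on until the stop shows in the force.

Emit:
{"method": "play_rows", "body": {"steps": [[1,[0,0.0014,0],1],[1,[0,0.0014,0],1],[1,[0,0.0028,0],2],[1,[0,0.0028,0],2],[1,[0,0.0028,0],2]]}}

```text
clock: 16.0
tcp_pos: [515.2, 43.4, 72.2]
orientation: [0.002, 0.194, 0.981, -0.001]
contact_force: [6.1, -19.1, -3.9]
grip_width: 14.6
```

```bash
python3 -c "
from h import *
ring()"
```

```text
t 16.0 tcp [515.2  43.4  72.2] yaw 67.68 F [  6.1 -19.1  -3.9] T [-3.43 -1.13  0.57] w 14.6 j [ 0.04  0.32  2.15 -0.    0.67 -1.14] tilt [ 0.0027 -0.0021 -1.    ]
F tool [-12.9 -15.4   4. ] implied centre [589.2  13.1  72.4]
```

Emit:
{"method": "play_rows", "body": {"steps": [[1,[0,0.0014,0],1],[1,[0,0.0014,0],1],[1,[0,0.0028,0],2],[1,[0,0.0028,0],2],[1,[0,0.0028,0],2]]}}

```text
clock: 16.5
tcp_pos: [515.5, 44.7, 71.9]
orientation: [0.001, 0.21, 0.978, -0.002]
contact_force: [3.3, -37.0, -2.8]
grip_width: 15.5
```

```bash
python3 - <<'E'
from h import *
ring()
p=cams.grab_frame('top');cv2.imwrite('pics/t10z.png',cv2.resize(p['frame'][150:190,235:285],None,fx=12,fy=12,interpolation=cv2.INTER_CUBIC)[:,:,::-1])
E
```

```text
t 16.5 tcp [515.5  44.7  71.9] yaw 65.77 F [  3.3 -37.   -2.8] T [-6.52 -0.75  1.06] w 15.5 j [ 0.04  0.32  2.15 -0.01  0.67 -1.1 ] tilt [ 0.0013 -0.0042 -1.    ]
F tool [-18.2 -32.4   2.9] implied centre [588.5  11.9  72.1]
```

View pics/t10z.png

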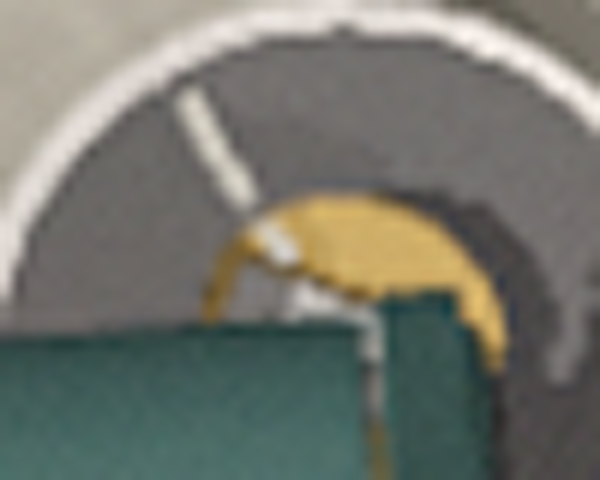

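The tangential force rises from 6 to 32 N with little motion and the marks line up, so the ring is at its stop. I'll back off to unload.

Emit:
{"method": "play_rows", "body": {"steps": [[1,[0,-0.0014,0],-1],[1,[0,-0.0028,0],-2],[1,[-0.0001,-0.0042,0],-3],[1,[-0.0002,-0.0056,0],-4],[1,[-0.0002,-0.0056,0],-4]]}}

```text
clock: 17.05
tcp_pos: [514.3, 41.5, 72.3]
orientation: [0.002, 0.177, 0.984, -0.0]
contact_force: [6.9, -8.3, -4.1]
grip_width: 14.9
```

```bash
python3 -c "
from h import *
ring()"
```

```text
t 17.05 tcp [514.3  41.5  72.3] yaw 69.6 F [ 6.9 -8.3 -4.1] T [-1.36 -1.1  -0.17] w 14.9 j [ 0.04  0.32  2.15 -0.    0.66 -1.18] tilt [ 3.2e-03 -6.0e-04 -1.0e+00]
F tool [-9.3 -5.3  4.1] implied centre [589.3  13.6  72.5]
```

Emit:
{"method": "play_rows", "body": {"steps": [[1,[0,-0.0014,0],-1],[1,[0,-0.0014,0],-1],[1,[0,-0.0028,0],-2],[1,[0,-0.0028,0],-2],[1,[0,-0.0028,0],-2]]}}

```text
clock: 17.55
tcp_pos: [512.7, 39.3, 72.2]
orientation: [0.001, 0.16, 0.987, 0.0]
contact_force: [2.8, -4.2, -1.0]
grip_width: 14.7
```

```bash
python3 -c "
from h import *
ring()"
```

```text
t 17.55 tcp [512.7  39.3  72.2] yaw 71.57 F [ 2.8 -4.2 -1. ] T [-0.89 -0.74 -0.15] w 14.7 j [ 0.03  0.32  2.16 -0.    0.66 -1.22] tilt [ 2.e-03 -3.e-04 -1.e+00]
F tool [-4.  -3.1  1. ] implied centre [588.6  14.   72.3]
```

Emit:
{"method": "play_rows", "body": {"steps": [[1,[-0.0003,-0.001,0],-1],[1,[-0.0005,-0.002,0],-1.5],[1,[-0.0005,-0.002,0],-1.5],[1,[-0.0005,-0.002,0],-1.5],[1,[-0.0005,-0.002,0],-1.5]]}}

```text
clock: 18.05
tcp_pos: [512.0, 37.6, 72.0]
orientation: [0.0, 0.147, 0.989, 0.0]
contact_force: [2.5, 0.9, 2.8]
grip_width: 15.0
```

```bash
python3 -c "
from h import *
ring()"
```

```text
t 18.05 tcp [512.   37.6  72. ] yaw 73.08 F [2.5 0.9 2.8] T [ 0.07 -0.64  0.09] w 15.0 j [ 0.03  0.32  2.16  0.    0.66 -1.25] tilt [ 7.e-04  0.e+00 -1.e+00]
F tool [-2.1  1.6 -2.8] implied centre [588.5  14.3  72.1]
```

Emit:
{"method": "play_rows", "body": {"steps": [[1,[0,0,-0.001],0],[1,[0,0,-0.002],0],[1,[0,0,-0.004],0],[1,[0,0,-0.006],0],[1,[0,0,-0.008],0]]}}

```text
clock: 18.55
tcp_pos: [511.4, 37.3, 79.5]
orientation: [-0.0, 0.147, 0.989, -0.0]
contact_force: [5.5, -3.2, -6.6]
grip_width: 14.6
```

```bash
python3 -c "
from h import *
ring()"
```

```text
t 18.55 tcp [511.4  37.3  79.5] yaw 73.07 F [ 5.5 -3.2 -6.6] T [-0.47 -0.77  0.09] w 14.6 j [ 0.03  0.3   2.16 -0.    0.68 -1.25] tilt [-5.e-04 -3.e-04 -1.e+00]
F tool [-6.2 -1.4  6.6] implied centre [587.9  14.   79.5]
```

Emit:
{"method": "play_rows", "body": {"steps": [[1,[0,0,-0.005],0],[1,[0,0,-0.012],0],[1,[0,0,-0.03],0],[1,[0,0,-0.06],0],[1,[0,0,-0.09],0]]}}

```text
clock: 19.05
tcp_pos: [510.3, 37.5, 170.2]
orientation: [-0.001, 0.147, 0.989, -0.0]
contact_force: [0.9, 0.3, -2.4]
grip_width: 15.0
```

```bash
python3 - <<'E'
from h import *
ring()
for c in ('top','side','wrist'):
    p=cams.grab_frame(c); save(p,c+'11'); pickle.dump(p,open(c+'11.pkl','wb'))
E
```

```text
t 19.05 tcp [510.3  37.5 170.2] yaw 73.07 F [ 0.9  0.3 -2.4] T [0.02 0.01 0.04] w 15.0 j [ 0.03  0.15  2.13  0.    0.87 -1.25] tilt [-0.0029 -0.     -1.    ]
F tool [-0.7  0.6  2.4] implied centre [586.8  14.2 170. ]
```

View pics/top11.png

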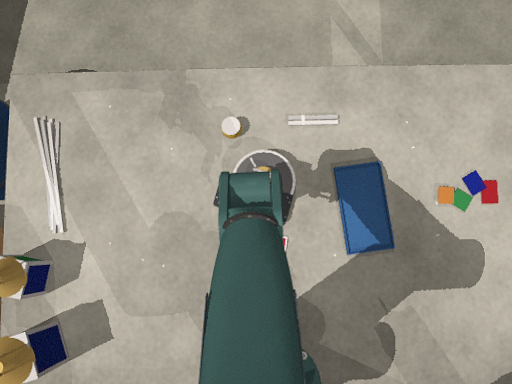

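View pics/side11.png

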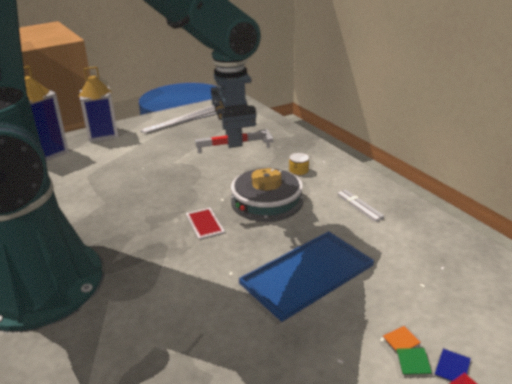

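```bash
python3 - <<'E'
from h import *
p=pickle.load(open('top0.pkl','rb')); f=p['frame'].astype(int)
b=((f[...,2]-f[...,0]>40)).astype(np.uint8); b[:,:300]=0;b[:,420:]=0
n,l,st,_=cv2.connectedComponentsWithStats(b); i=1+st[1:,4].argmax(); ys,xs=np.nonzero(l==i)
W=atz(p,np.c_[xs,ys],12)[:,:2].astype(np.float32); print(cv2.minAreaRect(W)); print(st[i])
print(move([510,-284,170],96)); show()
E
```

```text
((510.48431396484375, -280.2120361328125), (258.77618408203125, 140.8152313232422), 7.015600204467773)
[ 334  161   61   93 4175]
([-0.0917, -0.3082, 0.001], np.float64(-22.93))
t 19.2 tcp [512.   37.5 171. ] yaw 73.07 F [-0.6  0.3 -2.9] T [0.01 0.06 0.02] w 15.0 j [ 0.03  0.15  2.13  0.    0.86 -1.25] tilt [ 2.e-03  1.e-04 -1.e+00]
```

Emit:
{"method": "play_rows", "body": {"steps": [[1,[-0.0115,-0.038,0],-6],[1,[-0.026,-0.085,0],-12],[1,[-0.04,-0.13,0],-18],[1,[-0.054,-0.177,0],-23.9],[1,[-0.068,-0.223,0],-23.9]]}}

```text
clock: 19.7
tcp_pos: [510.2, -197.1, 168.1]
orientation: [-0.001, -0.063, 0.998, 0.001]
contact_force: [1.3, 0.2, -3.1]
grip_width: 14.9
```

```bash
python3 - <<'E'
from h import *
show(); print(move([512,-278,120],97))
E
```

```text
t 19.7 tcp [ 510.2 -197.1  168.1] yaw 97.19 F [ 1.3  0.2 -3.1] T [ 0.04 -0.01 -0.  ] w 14.9 j [-0.41  0.2   2.07  0.    0.87 -2.11] tilt [-0.0026  0.0012 -1.    ]
([0.0082, -0.0805, 0.048], np.float64(0.19))
```

Emit:
{"method": "play_rows", "body": {"steps": [[1,[0.004,-0.035,0],0],[1,[0.008,-0.0805,0],0],[1,[0.008,-0.0805,0.02],0],[1,[0.008,-0.0805,0.04],0],[1,[0.008,-0.0805,0.048],0]]}}

```text
clock: 20.2
tcp_pos: [511.5, -275.7, 118.4]
orientation: [-0.002, -0.061, 0.998, 0.001]
contact_force: [-0.2, -1.3, -2.6]
grip_width: 15.0
```

```bash
python3 - <<'E'
from h import *
show(); print(move([512,-278,60],97))
for c in ('top','wrist'):
    p=cams.grab_frame(c); save(p,c+'12'); pickle.dump(p,open(c+'12.pkl','wb'))
    if c=='top': cv2.imwrite('pics/t12z.png',cv2.resize(p['frame'][140:230,215:315],None,fx=6,fy=6,interpolation=cv2.INTER_CUBIC)[:,:,::-1])
E
```

```text
t 20.2 tcp [ 511.5 -275.7  118.4] yaw 96.94 F [-0.2 -1.3 -2.6] T [ 0.01  0.13 -0.03] w 15.0 j [-0.53  0.33  2.01 -0.    0.8  -2.23] tilt [-0.0045  0.0026 -1.    ]
([-0.0005, -0.0025, 0.0584], np.float64(-0.06))
```

View pics/t12z.png

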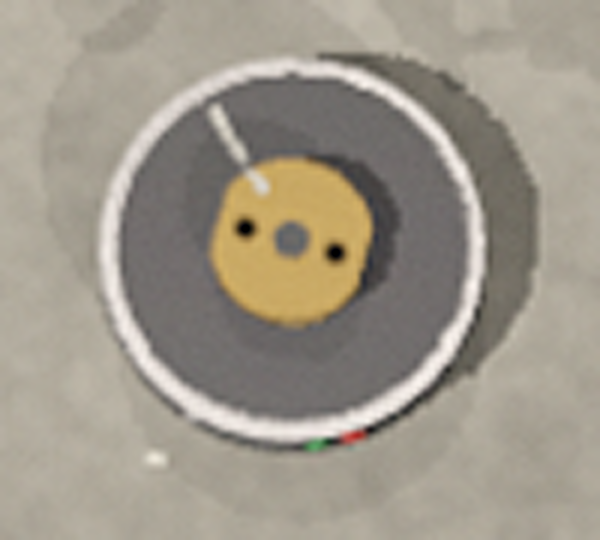

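View pics/wrist12.png

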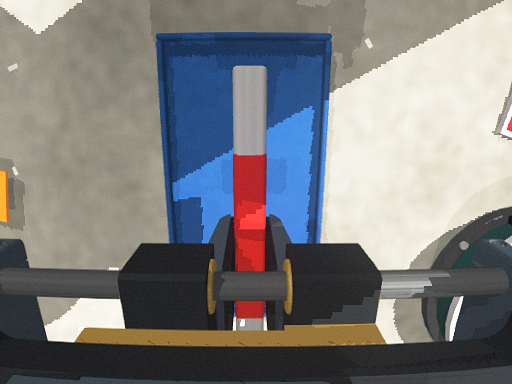

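View pics/top12.png

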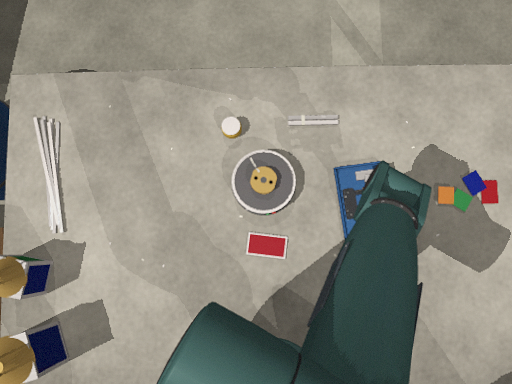

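The marks look in line: both at about 120° from the ring's centre in the zoom, and the pane, tin and strips are where they were. Before putting the spanner down I want a closer look at the ring with the wrist camera, while it can still be corrected.

Emit:
{"method": "play_rows", "body": {"steps": [[1,[-0.01,0.02,-0.03],0],[1,[-0.03,0.06,-0.05],0],[1,[-0.055,0.105,-0.05],0],[1,[-0.08,0.15,-0.05],0],[1,[-0.102,0.19,-0.05],0]]}}

```text
clock: 20.8
tcp_pos: [592.4, -73.3, 172.9]
orientation: [0.001, -0.061, 0.998, -0.0]
contact_force: [1.3, -0.2, -3.4]
grip_width: 14.8
```

```bash
python3 - <<'E'
from h import *
show(); print(move([645,-40,168],97))
E
```

```text
t 20.8 tcp [592.4 -73.3 172.9] yaw 97.0 F [ 1.3 -0.2 -3.4] T [-0.05  0.   -0.01] w 14.8 j [-0.16  0.27  1.97  0.    0.9  -1.86] tilt [ 1.1e-03 -2.0e-04 -1.0e+00]
([-0.0562, 0.0266, 0.0049], np.float64(0.0))
```

Emit:
{"method": "play_rows", "body": {"steps": [[1,[-0.03,0.01,0],0],[1,[-0.05,0.018,0],0],[1,[-0.05,0.018,0],0],[1,[-0.05,0.018,0],0],[1,[-0.05,0.018,0],0]]}}

```text
clock: 21.3
tcp_pos: [638.6, -51.8, 171.9]
orientation: [-0.0, -0.061, 0.998, -0.0]
contact_force: [0.1, -0.3, -3.8]
grip_width: 14.9
```

```bash
python3 - <<'E'
from h import *
show()
p=cams.grab_frame('wrist'); save(p,'w13'); pickle.dump(p,open('w13.pkl','wb'))
c=proj(p,[[588,14.3,80]])[0]; print(c); x0,y0=int(c[0])-60,int(c[1])-55; print(x0,y0)
cv2.imwrite('pics/w13z.png',cv2.resize(p['frame'][max(y0,0):y0+110,x0:x0+120],None,fx=5,fy=5,interpolation=cv2.INTER_NEAREST)[:,:,::-1])
E
```

```text
t 21.3 tcp [638.6 -51.8 171.9] yaw 96.97 F [ 0.1 -0.3 -3.8] T [ 0.02 -0.    0.02] w 14.9 j [-0.12  0.34  1.88 -0.    0.92 -1.81] tilt [-4.e-04 -0.e+00 -1.e+00]
[336.23988821 146.9531193 ]
276 91
```

View pics/w13z.png

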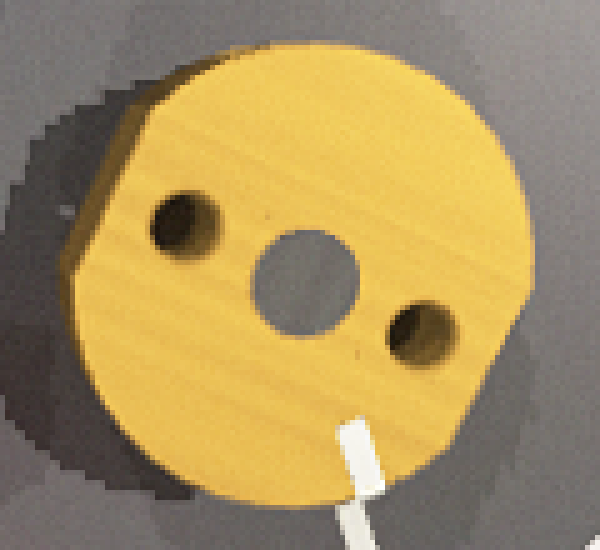

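```bash
python3 - <<'E'
from h import *
p=pickle.load(open('w13.pkl','rb'))
T=lambda a:(np.array(a,float)/5+[276,91]-0.4)
h=atz(p,T([[186,227],[422,335]]),80); c=h.mean(0); d=h[0]-h[1]; print(c,np.linalg.norm(d),np.degrees(np.arctan2(d[1],d[0])))
f=p['frame'].astype(int); w=f.min(2)>150
ys,xs=np.nonzero(w); 
def ang(lo,hi,z):
    W=atz(p,np.c_[xs,ys],z); r=np.hypot(*(W-c)[:,:2].T); a=np.degrees(np.arctan2((W-c)[:,1],(W-c)[:,0])); k=(r>lo)&(r<hi)&(abs(a-28)<25); m=(W[k]-c)[:,:2].mean(0); return k.sum(),np.degrees(np.arctan2(m[1],m[0])),r[k].min(),r[k].max()
print(ang(22,37,80),ang(42,80,56))
E
```

```text
[587.90498091  14.69237757  80.        ] 43.74631887860352 -106.34260582239715
(np.int64(87), np.float64(28.087716100564883), np.float64(25.153429279720548), np.float64(36.804758154842716)) (np.int64(219), np.float64(29.429644376446564), np.float64(42.032642544033585), np.float64(77.61122740003484))
```

View pics/w13.png

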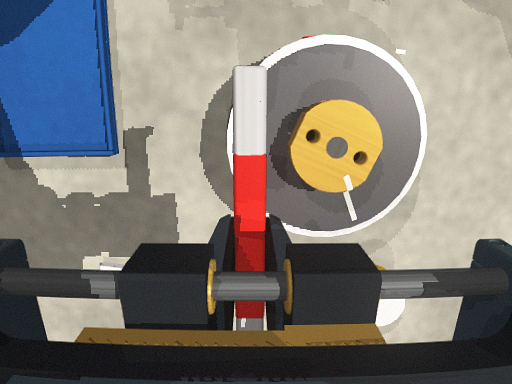

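The ring mark measures 28.1° and the disc mark about 28–29°, so they are in line within measurement error. Next, the tray.

```bash
python3 - <<'E'
from h import *
p=pickle.load(open('wrist12.pkl','rb'))
W=atz(p,[[157,35],[331,35],[169,242],[319,242]],16); print(W.round(1))
n=(W[0]+W[1])/2; d=W[0]-W[1]; a=np.degrees(np.arctan2(d[1],d[0])); print(n,np.linalg.norm(d),a)
print('centre',n[:2]+130*np.array([np.cos(np.radians(a+90)),np.sin(np.radians(a+90))]))
show(); print(move([512,-278,168],97.0))
E
```

```text
[[ 391.4 -362.3   16. ]
 [ 374.7 -226.1   16. ]
 [ 566.4 -341.7   16. ]
 [ 549.6 -204.8   16. ]]
[ 383.03533553 -294.20613026   16.        ] 137.15064892093258 -82.99952534204242
centre [ 512.06620399 -278.36204668]
t 21.35 tcp [638.5 -51.9 171.9] yaw 96.95 F [ 0.1 -0.4 -2.5] T [0.01 0.05 0.01] w 14.8 j [-0.12  0.34  1.88 -0.    0.92 -1.81] tilt [-4.e-04 -0.e+00 -1.e+00]
([0.153, -0.2091, 0.004], np.float64(-0.05))
```

Tray centre is (512, −278) at an angle of 7°, which agrees with the top camera.

Emit:
{"method": "play_rows", "body": {"steps": [[1,[0.02,-0.03,0],0],[1,[0.05,-0.068,0],0],[1,[0.08,-0.108,0],0],[1,[0.11,-0.149,0],0],[1,[0.138,-0.189,0],0]]}}

```text
clock: 21.85
tcp_pos: [523.3, -257.6, 172.1]
orientation: [0.0, -0.061, 0.998, -0.0]
contact_force: [1.1, -1.2, -3.4]
grip_width: 14.9
```

```bash
python3 - <<'E'
from h import *
show(); print(move([512,-278,60],97.0))
E
```

```text
t 21.85 tcp [ 523.3 -257.6  172.1] yaw 96.95 F [ 1.1 -1.2 -3.4] T [ 0.01 -0.    0.03] w 14.9 j [-0.5   0.25  1.99 -0.    0.89 -2.19] tilt [ 1.e-04 -1.e-04 -1.e+00]
([0.0137, -0.0188, 0.1121], np.float64(-0.05))
```

Emit:
{"method": "play_rows", "body": {"steps": [[1,[0.0137,-0.0188,0],0],[1,[0.0137,-0.0188,0.04],0],[1,[0.0137,-0.0188,0.08],0],[1,[0.0137,-0.0188,0.112],0],[1,[0.0137,-0.0188,0.112],0]]}}

```text
clock: 22.35
tcp_pos: [510.9, -275.2, 56.4]
orientation: [-0.003, -0.06, 0.998, 0.002]
contact_force: [0.1, 1.2, -2.3]
grip_width: 14.5
```

```bash
python3 - <<'E'
from h import *
show(); print(move([512,-278,16],97.0))
E
```

```text
t 22.35 tcp [ 510.9 -275.2   56.4] yaw 96.93 F [ 0.1  1.2 -2.3] T [0.01 0.11 0.01] w 14.5 j [-0.53  0.43  2.02 -0.    0.69 -2.23] tilt [-0.0055  0.0032 -1.    ]
([-0.001, -0.003, 0.0404], np.float64(-0.07))
```

Emit:
{"method": "play_rows", "body": {"steps": [[1,[0,0,0.02],0],[1,[0,0,0.035],0],[1,[0,0,0.042],0],[1,[0,0,0.042],0],[1,[0,0,0.042],0]]}}

```text
clock: 22.85
tcp_pos: [514.2, -276.5, 18.6]
orientation: [0.0, -0.061, 0.998, -0.0]
contact_force: [0.3, -0.1, -2.5]
grip_width: 14.8
```

```bash
python3 - <<'E'
from h import *
show()
E
```

```text
t 22.85 tcp [ 514.2 -276.5   18.6] yaw 96.98 F [ 0.3 -0.1 -2.5] T [0.   0.01 0.04] w 14.8 j [-0.53  0.5   2.02 -0.    0.62 -2.23] tilt [ 5.e-04 -3.e-04 -1.e+00]
```

Emit:
{"method": "play_rows", "body": {"steps": [[1,[0.002,-0.0015,0.002],0],[1,[0.002,-0.0015,0.003],0],[1,[0.002,-0.0015,0.004],0],[1,[0.002,-0.0015,0.005],0],[1,[0.002,-0.0015,0.0055],0]]}}

```text
clock: 23.35
tcp_pos: [512.2, -278.2, 13.1]
orientation: [-0.0, -0.061, 0.998, 0.0]
contact_force: [-7.0, 4.1, 22.8]
grip_width: 15.0
```

```bash
python3 - <<'E'
from h import *
show()
E
```

```text
t 23.35 tcp [ 512.2 -278.2   13.1] yaw 96.98 F [-7.   4.1 22.8] T [ 0.68  1.55 -0.03] w 15.0 j [-0.54  0.51  2.02 -0.    0.61 -2.23] tilt [-3.e-04  1.e-04 -1.e+00]
```

Emit:
{"method": "play_rows", "body": {"steps": [[1,[0,0,-0.0004],0],[1,[0,0,-0.0004],0],[0.75,[0,0,-0.0004],0],[0.65,[0,0,-0.0004],0],[0.55,[0,0,-0.0004],0]]}}

```text
clock: 23.85
tcp_pos: [512.2, -278.1, 12.7]
orientation: [0.0, -0.061, 0.998, -0.0]
contact_force: [-0.5, 0.7, 1.0]
grip_width: 35.7
```

Emit:
{"method": "play_rows", "body": {"steps": [[0.55,[0,0,0],0],[0.55,[0,0,0],0],[0.55,[0,0,0],0],[0.55,[0,0,0],0],[0.55,[0,0,0],0]]}}

```text
clock: 24.35
tcp_pos: [512.1, -278.0, 12.7]
orientation: [-0.0, -0.061, 0.998, 0.0]
contact_force: [0.3, 0.4, -0.4]
grip_width: 41.3
```

```bash
python3 - <<'E'
from h import *
show()
E
```

```text
t 24.35 tcp [ 512.1 -278.    12.7] yaw 96.97 F [ 0.3  0.4 -0.4] T [ 0.04  0.06 -0.  ] w 41.3 j [-0.54  0.51  2.02 -0.    0.61 -2.23] tilt [-0.  0. -1.]
```

Released. I'll lift clear and move aside so the cameras can see the tray.

Emit:
{"method": "play_rows", "body": {"steps": [[0.55,[0,0,-0.01],0],[0.55,[0,0,-0.03],0],[0.55,[0,0,-0.07],0],[0.55,[0,0,-0.12],0],[0.55,[0,0,-0.17],0]]}}

```text
clock: 24.85
tcp_pos: [511.6, -277.8, 185.0]
orientation: [-0.0, -0.061, 0.998, 0.0]
contact_force: [0.6, -1.1, -0.0]
grip_width: 41.4
```

Emit:
{"method": "play_rows", "body": {"steps": [[0.55,[0,-0.03,-0.03],0],[0.55,[0,-0.07,-0.03],0],[0.55,[0,-0.11,-0.03],0],[0.55,[0,-0.15,-0.03],0],[0.55,[0,-0.18,-0.03],0]]}}

```text
clock: 25.35
tcp_pos: [533.9, -458.8, 213.6]
orientation: [0.0, -0.061, 0.998, -0.0]
contact_force: [0.7, 0.7, 0.8]
grip_width: 41.1
```

Emit:
{"method": "play_rows", "body": {"steps": [[0.55,[0,0,0],0],[0.55,[0,0,0],0],[0.55,[0,0,0],0],[0.55,[0,0,0],0],[0.55,[0,0,0],0]]}}

```text
clock: 25.85
tcp_pos: [534.0, -455.9, 213.0]
orientation: [0.0, -0.061, 0.998, -0.0]
contact_force: [-0.9, -0.1, -0.8]
grip_width: 41.1
```

```bash
python3 - <<'E'
from h import *
show()
for c in ('top','side','wrist'):
    p=cams.grab_frame(c); save(p,c+'14'); pickle.dump(p,open(c+'14.pkl','wb'))
    print(c,[(n,[(np.round(x['xy'],1).tolist(),round(x['p'],2)) for x in nets.mark_of(n,p)[:2]]) for n in ('red_pane','tin','strips')])
E
```

```text
t 25.85 tcp [ 534.  -455.9  213. ] yaw 97.02 F [-0.9 -0.1 -0.8] T [0.04 0.   0.02] w 41.1 j [-0.74  0.38  1.73 -0.    1.03 -2.43] tilt [ 1.e-04 -1.e-04 -1.e+00]
top [('red_pane', []), ('tin', [([230.5, 130.5], 0.91)]), ('strips', [([313.5, 118.6], 0.89)])]
side [('red_pane', [([202.8, 220.5], 0.64)]), ('tin', [([297.0, 171.2], 0.71)]), ('strips', [])]
wrist [('red_pane', []), ('tin', []), ('strips', [])]
```

View pics/top14.png

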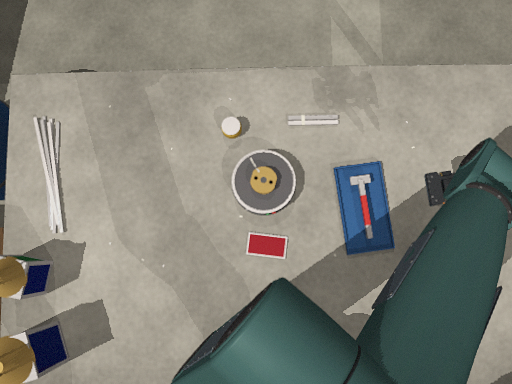

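View pics/side14.png

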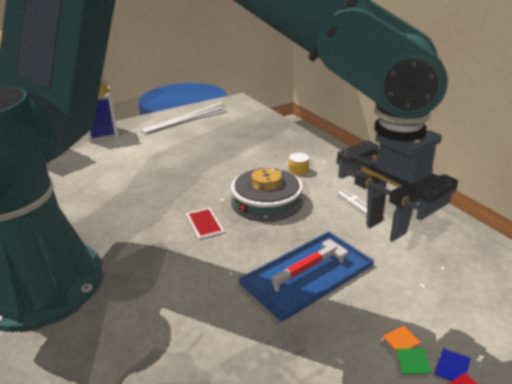

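View pics/wrist14.png

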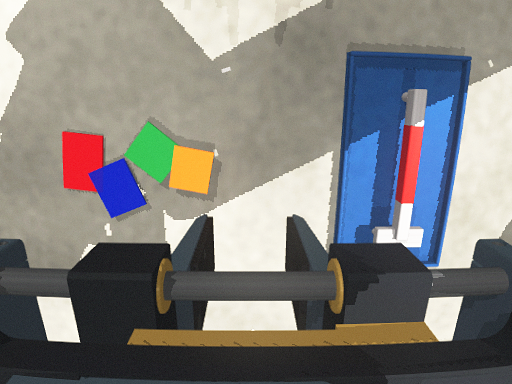

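The spanner lies inside the tray (top view, columns 350–372, rows 174–238) clear of the walls. The pane, tin and strips are where they started. I'll check that it lies level, then hand in.

```bash
python3 - <<'E'
from h import *
p=pickle.load(open('wrist14.pkl','rb'))
print(deep(p,[[416,97],[415,115],[412,140],[408,190],[404,215],[385,237],[410,237]]).round(1).tolist())
a=pickle.load(open('top0.pkl','rb'))['frame'].astype(int); b=pickle.load(open('top14.pkl','rb'))['frame'].astype(int)
for n,(x0,x1,y0,y1) in dict(pane=(245,291,230,262),tin=(218,245,114,140),strips=(284,344,110,130)).items():
    print(n,cv2.phaseCorrelate(a[y0:y1,x0:x1].mean(2),b[y0:y1,x0:x1].mean(2)))
r.sign_off()
E
```

```text
[[428.6, -292.5, 38.6], [446.9, -289.2, 38.7], [473.3, -286.4, 39.4], [528.6, -276.4, 38.8], [558.2, -273.6, 39.1], [590.5, -285.4, 31.4], [586.9, -254.4, 31.6]]
pane ((-0.02966420841381634, -0.09626637334568855), 0.5822887617477577)
tin ((0.47743024467184547, 0.45079182825164743), 0.9978647369159894)
strips ((0.03997344106279144, -0.08038068296039924), 0.9484007974138484)
the job is handed in; nothing more can be done
```

The lock ring is tight and the spanner is lying prongs down in the blue tray. I handed the job in at about 26 s.

- **Fit:** both prongs went in with almost no resistance. The head came to rest at the expected height (TCP z 72.1 mm, predicted 72.3 mm).
- **Turning:** I turned the ring clockwise until the side force at the grip rose from about 6 N to 32 N with little further movement, which I took as the stop.
- **Marks:** after lifting out, the wrist camera put the ring's mark at 28.1° and the disc's at 27.7–29.4°, so they line up within about a degree.
- **Tray:** the top of the bar reads 38.6–39.4 mm along its length, where 39 mm means it stands level on the tray floor. It is clear of the walls and the gripper is well away.
- **Bystanders:** the red pane and the strips show no shift (0.1 px or less). For the tin, the picture comparison gave about 0.5 px each way, roughly 1–2 mm. The arm never went near the tin and it looks unmoved in the pictures, so I put that down to lighting and measurement error.

The trained network missed the pane in the last top picture and the strips in the last side picture, though each is plain to see in the top picture.

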